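Turn over the marker display panel, lock it and clip the paint markers on in size order

TASK

Unlock the red knob of the turn-over frame, turn the panel right over by its handle so that its clip face lies flat on top, and lock the knob fully clockwise again. Only then click every loose paint marker that is lying on the table fully home in its own clip place, lying centred across the panel: the shortest next to the lock knob and so on up to the longest, each at the swatches of its own colour, leaving the places of missing markers empty. Leave the panel locked and the other things on the table where they are.

Things in the scene. Friction and masses are not known exactly. Their poses are not given: they have to be found in the camera images.
- frame: Fixed turn-over frame on the table: aluminium base plate 170 x 360 x 12 mm with two grey uprights, 114 mm high, at its y = +-162 mm. Origin: centre of the base's underside. The panel's pivot axis runs along the frame's y axis, 100 mm above the table. The frame may stand moved and yawed.
- panel (a joint): Angle of the panel (plywood, 124 mm wide, 290 mm long, 6 mm thick) about the frame's y axis, rad. 0: flat, the black face with the painted flower up, black bar handle on the frame's -x side. pi (end stop): turned right over, flat, clip face up, handle on the +x side. As it grows the handle goes up and over the top. Stiff (0.3 N m): stays where left. It cannot turn while locked.
- handle (a point): Middle of the panel's handle: a black round bar 14 mm thick and 90 mm long, parallel to the pivot axis and 105 mm from it, in the plane of the panel, on two side arms, with an open window 36 mm deep between the bar and the panel's edge. The bar can turn between the fingers' pads. Axes are the panel's: y along the bar, z out of the flower face.
- lock_knob (a joint): Angle of the red lock knob, rad: 0 = free (tongue clear of the panel), grows CLOCKWISE seen from above, 1.45 = fully locked (end stop). Locked means above 1.2, free means below 0.3; it starts locked. Its forked steel tongue closes over the panel's edge when the panel lies flat (either face up, within 0.04 rad). Friction 0.06 N m.
- knob_grip (a point): Centre of the knob's red T-bar grip: 64 mm long (along this point's x axis), 14 mm wide (y), 28 mm high, vertical turning axis through this point. 145 mm above the table, at the frame's x = -50 mm, y = -192 mm. The bar lies along the frame's x axis at knob angle 0.
- marker_blue: Paint marker no. 1 of five in size: 116 mm long, 18 mm diameter, white and black barrel with blue cap and tail; a 10 mm square collar on the cap's end keeps it from rolling. Origin: middle of its length, on its centreline; x along it, towards the cap. Some markers may be absent.
- marker_green: Paint marker no. 2 of five in size: 126 mm long, 21 mm diameter, white and black barrel with green cap and tail; a 10 mm square collar on the cap's end keeps it from rolling. Origin: middle of its length, on its centreline; x along it, towards the cap. Some markers may be absent.
- marker_yellow: Paint marker no. 3 of five in size: 136 mm long, 24 mm diameter, white and black barrel with yellow cap and tail; a 10 mm square collar on the cap's end keeps it from rolling. Origin: middle of its length, on its centreline; x along it, towards the cap. Some markers may be absent.
- marker_red: Paint marker no. 4 of five in size: 146 mm long, 27 mm diameter, white and black barrel with red cap and tail; a 10 mm square collar on the cap's end keeps it from rolling. Origin: middle of its length, on its centreline; x along it, towards the cap. Some markers may be absent.
- marker_orange: Paint marker no. 5 of five in size: 156 mm long, 30 mm diameter, white and black barrel with orange cap and tail; a 10 mm square collar on the cap's end keeps it from rolling. Origin: middle of its length, on its centreline; x along it, towards the cap. Some markers may be absent.
- clip1 (a point): Where the middle of marker_blue must lie: first clip place from the lock knob, blue swatches. 34 mm out from the panel's mid-plane on the clip face; places 58 mm apart. x: across the panel (a marker lies so), y: along it. Two pairs of sprung jaws 26 mm either side of it along x, each 18 mm long; push in from above (5 to 15 N) till it snaps on its rests; fingers fit between the pairs.
- clip2 (a point): Where the middle of marker_green must lie: second clip place from the lock knob, green swatches. 34 mm out from the panel's mid-plane on the clip face; places 58 mm apart. x: across the panel (a marker lies so), y: along it. Two pairs of sprung jaws 26 mm either side of it along x, each 18 mm long; push in from above (5 to 15 N) till it snaps on its rests; fingers fit between the pairs.
- clip3 (a point): Where the middle of marker_yellow must lie: third clip place from the lock knob, yellow swatches. 34 mm out from the panel's mid-plane on the clip face; places 58 mm apart. x: across the panel (a marker lies so), y: along it. Two pairs of sprung jaws 26 mm either side of it along x, each 18 mm long; push in from above (5 to 15 N) till it snaps on its rests; fingers fit between the pairs.
- clip4 (a point): Where the middle of marker_red must lie: fourth clip place from the lock knob, red swatches. 34 mm out from the panel's mid-plane on the clip face; places 58 mm apart. x: across the panel (a marker lies so), y: along it. Two pairs of sprung jaws 26 mm either side of it along x, each 18 mm long; push in from above (5 to 15 N) till it snaps on its rests; fingers fit between the pairs.
- clip5 (a point): Where the middle of marker_orange must lie: fifth clip place from the lock knob, orange swatches. 34 mm out from the panel's mid-plane on the clip face; places 58 mm apart. x: across the panel (a marker lies so), y: along it. Two pairs of sprung jaws 26 mm either side of it along x, each 18 mm long; push in from above (5 to 15 N) till it snaps on its rests; fingers fit between the pairs.
- paint_jar: Bystander, leave alone: orange paint jar, 90 mm wide, 110 mm high. Origin at its underside.
- tape_roll: Bystander, leave alone: roll of masking tape lying flat, 100 mm wide, 45 mm high. Origin at its underside.
- cup: Bystander, leave alone: white paper cup, 72 mm wide, 90 mm high. Origin at its underside.
- bottle_green: Bystander, leave alone: green paint bottle, 60 mm wide, 170 mm high. Origin at its underside.
- bottle_yellow: Bystander, leave alone: yellow paint bottle, 60 mm wide, 170 mm high. Origin at its underside.
- bottle_red: Bystander, leave alone: red paint bottle, 56 mm wide, 160 mm high. Origin at its underside.
- brush: Bystander, leave alone: brush 170 mm long, lying flat. Origin at its underside.
- scraper: Bystander, leave alone: spatula 200 mm long, lying flat. Origin at its underside.
Mind the look-alikes: they are no part of the job. Leave any purple look-alike of the marker_blue alone.

How it is judged (in metres and radians):
On the way, in this order (a step that is already met when the one before it is completed fails the run):
1. the knob is turned free while the panel still lies flower face up (value of joint lock_knob below 0.3 rad and value of joint panel below 0.2 rad), for 0.1 s.
2. the panel is turned right over, clip face up (value of joint panel above 3 rad), for 0.2 s.
3. the knob is locked with the panel flat (value of joint panel above 3.05 rad and value of joint lock_knob above 1.2 rad), for 0.2 s.
At the end, for the whole second after the job is handed in: The panel is turned over and flat (above 3.05 rad) and the knob locked (above 1.2 rad); every marker present is at rest in its own clip place: its middle within 15 mm along the marker, 4 mm sideways and 3.5 mm in height of the place's point, and lying across the panel within 0.12 rad (all of step 3 and x of marker_blue in the frame of clip1 between -0.015 and 0.015 m and y of marker_blue in the frame of clip1 between -0.004 and 0.004 m and z of marker_blue in the frame of clip1 between -0.0035 and 0.0035 m and angle between the x axis of marker_blue and the x axis of clip1, either way round below 0.12 rad and linear speed of each of marker_blue, marker_green, marker_yellow, marker_red, marker_orange below 0.03 m/s and x of marker_green in the frame of clip2 between -0.015 and 0.015 m and y of marker_green in the frame of clip2 between -0.004 and 0.004 m and z of marker_green in the frame of clip2 between -0.0035 and 0.0035 m and angle between the x axis of marker_green and the x axis of clip2, either way round below 0.12 rad and x of marker_yellow in the frame of clip3 between -0.015 and 0.015 m and y of marker_yellow in the frame of clip3 between -0.004 and 0.004 m and z of marker_yellow in the frame of clip3 between -0.0035 and 0.0035 m and angle between the x axis of marker_yellow and the x axis of clip3, either way round below 0.12 rad and x of marker_red in the frame of clip4 between -0.015 and 0.015 m and y of marker_red in the frame of clip4 between -0.004 and 0.004 m and z of marker_red in the frame of clip4 between -0.0035 and 0.0035 m and angle between the x axis of marker_red and the x axis of clip4, either way round below 0.12 rad and x of marker_orange in the frame of clip5 between -0.015 and 0.015 m and y of marker_orange in the frame of clip5 between -0.004 and 0.004 m and z of marker_orange in the frame of clip5 between -0.0035 and 0.0035 m and angle between the x axis of marker_orange and the x axis of clip5, either way round below 0.12 rad); the robot touches nothing.
It fails at once if a bystander is pushed more than 50 mm from its place (distance of any of paint_jar, tape_roll, cup, bottle_green, bottle_yellow, bottle_red, brush, scraper from where it was at the start of the episode above 0.05 m).
It fails at once if a marker is clipped in while the knob is not locked (value of joint lock_knob below 0.9 rad and (distance between marker_blue and clip1 below 0.01 m or distance between marker_green and clip2 below 0.01 m or distance between marker_yellow and clip3 below 0.01 m or distance between marker_red and clip4 below 0.01 m or distance between marker_orange and clip5 below 0.01 m)).
Of marker_blue, marker_green, marker_yellow, marker_red, marker_orange only 3 to 5 are there at a start; the rules pass over those that are not, and their reading is None.
At some moment in a run one of marker_blue, marker_green, marker_yellow, marker_red, marker_orange may be knocked a few centimetres aside while the robot is not near it.
Once in a run the grip may slacken for a moment while it holds something.
It also fails if it takes over 210 s, if anything falls off the work surface, if the arm or the gripper's body presses on something with over 40 N, if the wrist force passes 120 N, or if a joint passes its speed limit or range.

ROBOT

A 7-joint arm with a two-finger parallel gripper is mounted at the origin on the work surface. World frame = base frame: x ahead of the robot, y to its left, z up, the work surface at z = 0. Lengths are in mm, angles in rad, forces in N, time in s.
With the tool pointing down it reaches from about 400 to 750 mm from the base axis. Payload 19.5 kg.
Tool frame: the origin (TCP) lies midway between the tips of the shut fingers; the grasp point (between the pads) lies arm.grasp_offset behind it (arm.grasp_offset is the distance from the TCP to the grasp point, in mm); z points along the fingers, y is the line along which they close (so a half turn about z gives the same grasp; the last joint's range is limited). The gripper opens to 85 mm and grips with 20 to 120 N. Pads are 22 mm wide; open, the fingers measure 114 mm over their backs; the gripper's body (76 mm by 85 mm) begins 54 mm behind the grasp point. The pads swing forward as they close: fully open they stand 13 mm farther back than shut.
Start: joints at [1.302, 0.707, -0.028, 1.485, 0.022, 0.951, -0.075], TCP at [129.29, -560.249, 231.268] pointing down, gripper open.
Joint ranges: [-2.71, 2.71], [-0.32, 2.16], [-1.57, 1.52], [0, 2.45], [-1.46, 4.6], [0, 2.02], [-2.83, 2.83]. Speed limits (rad/s): [1.89, 1.89, 2.57, 2.57, 3.01, 3.01, 3.01].

INTERFACE

Orientations are given as [roll, pitch, yaw] about the fixed x, y, z axes, in that order (R = Rz(yaw) Ry(pitch) Rx(roll)).
In Python, from cell import arm gives the robot as it stands.
- The arm moves only by the tool play_rows, never from a script. Its argument "motion" is a list of rows, each an object with "delta_pos": the shift along the world's x, y, z scaled (see below), a list of three; "delta_rot": the turn, a rotation vector about the world's x, y, z scaled (see below), a list of three; "jaw": the opening, from -1 (shut) to 1 (fully open). In form: [{"delta_pos": [dx, dy, dz], "delta_rot": [rx, ry, rz], "jaw": jaw}, ...]. A call has 1 to 12 rows; each row is the pose to reach, as a shift and turn from the pose commanded when the call began; what a row does not reach only later rows make up. The controller multiplies each number of a shift by 300 mm and each number of a turn by 45 degrees. A row lasts 1/8 s, in which the tool goes at most 62.5 mm and 10.7 degrees, less where a joint would pass 70% of its speed; a pose out of reach is approached as far as the arm can. A call with a number of a shift or a turn outside -1 to 1 is refused whole. A call with a gripper value outside its range is refused whole. The fingers move at their own pace and stop on an object; "squeeze" is the grip in N (left out, the last holds). Time passes only in rows, so rows that repeat a pose let the fingers close. It gives the time, the measured TCP pose, the force, the opening and the grip force at its end, in the units of the state.
- arm.get_state(): the state, without advancing time (a new reading comes with each control period).
- arm.capture(name): name is "side" or "top"; returns a dict with "color" (384x512x3 uint8, blue, green, red), "mtx" (3x3 intrinsics, pixels), "k1" (the pictures are not rectified: a ray, as slopes to the right and down, at radius r is drawn at 1 + k1 r^2 times it, then the intrinsics apply), "R" (3x3) and "t" (3): a world point X has camera coordinates R X + t. Camera axes: x right, y down, z forward; pixel columns grow to the right and rows downward; lengths in mm; the calibration is good to about 2 mm. A picture is of the moment at which its call begins. There is no depth.
- arm.close_job(): hands the job in; it is judged then, once.
The state is a dict: "clock": time; "joint_pos": joint angles; "qd": joint speeds; "joint_torque": joint torques, N m; "ee_pos": TCP position; "ee_rot": TCP orientation; "ft_force": force on the tool from outside, world axes, zero at the start; "torque": the same for the moment, N m; "finger_gap": finger opening in mm; "finger_force": force on a finger pad.
Only numpy, scipy, OpenCV 4.12 (cv2) and the standard library are available. Lean on these libraries where they do the work, as an engineer would, in place of code of your own. Each camera call takes 0.05 s, during which the arm holds its last target. There are 200 camera calls.

## Working session

There is one attempt and no reset: what is moved stays moved. The work goes in short steps, Python scripts to look and compute and a tool call to move; the robot and the scene stay as the last step left them, time stands still between calls to the robot, and variables do not carry over. Pictures are saved under pics/ and viewed, at most 14 in all, crops included, and the job is handed in when it is done.

Besides the shell and the picture viewer there is one more tool, called after "Emit:" by a JSON object that holds its "api" and its "payload". play_rows: Moves the arm, as the interface text tells. Its arguments: {"type":"object","properties":{"motion":{"type":"array","items":{"type":"object","properties":{"delta_pos":{"type":"array","items":{"type":"number"}},"delta_rot":{"type":"array","items":{"type":"number"}},"jaw":{"type":"number"}}}},"squeeze":{"type":"number"}},"required":["motion"]}

```bash
ls; mkdir -p pics; cat > h.py <<'E'
import numpy as np, cv2
from cell import arm
from scipy.spatial.transform import Rotation as Ro
def ray(c,uv):
    m=c["mtx"]; d=np.array([(uv[0]-m[0][2])/m[0][0],(uv[1]-m[1][2])/m[1][1]])
    s=d.copy()
    for _ in range(20): s=d/(1+c["k1"]*(s@s))
    R=np.array(c["R"]);t=np.array(c["t"])
    return -R.T@t, R.T@np.array([s[0],s[1],1.])
def onz(c,uv,z):
    o,v=ray(c,uv); return o+v*(z-o[2])/v[2]
def proj(c,X):
    p=np.array(c["R"])@np.array(X,float)+np.array(c["t"]); s=p[:2]/p[2]; s=s*(1+c["k1"]*(s@s)); m=c["mtx"]
    return np.array([m[0][0]*s[0]+m[0][2],m[1][1]*s[1]+m[1][2]])
def tri(c1,u1,c2,u2):
    o1,v1=ray(c1,u1);o2,v2=ray(c2,u2)
    A=np.stack([v1,-v2],1);k=np.linalg.lstsq(A,o2-o1,rcond=None)[0]
    a=o1+k[0]*v1;b=o2+k[1]*v2
    return (a+b)/2,np.linalg.norm(a-b)
E
python3 - <<'E'
from h import *
print(arm.get_state(), arm.grasp_offset)
for n in("top","side"):
    c=arm.capture(n); cv2.imwrite(f"pics/{n}0.png",cv2.resize(c["color"],(800,600),interpolation=cv2.INTER_CUBIC))
    R=np.array(c["R"]);print(n,c["mtx"],c["k1"],-R.T@np.array(c["t"]),R[2])
E
```

```text
pics
{'clock': 0.0, 'joint_pos': array([ 1.30232903,  0.70711405, -0.02761775,  1.48497479,  0.02197024,
        0.95090649, -0.07551308]), 'qd': array([-0.00049816, -0.00091499,  0.00057067, -0.00042172,  0.00198384,
       -0.00024818, -0.00032944]), 'joint_torque': array([ 7.13209265e-04, -8.83208442e+01,  1.23509813e+00, -2.36171114e+01,
        1.70536141e-02,  6.48236004e-03,  9.56133817e-06]), 'ee_pos': array([ 129.22543437, -560.02608191,  230.82680412]), 'ee_rot': array([-3.14049117e+00,  1.07621956e-05,  2.26737171e-01]), 'ft_force': array([0.69194574, 0.55289972, 1.07741615]), 'torque': array([ 0.0094208 ,  0.01943724, -0.03840132]), 'finger_force': 0.0, 'finger_gap': 85.52134816265192} 18.700000000000003
top [[455.34989261   0.         257.09263762]
 [  0.         455.34989261 187.98659605]
 [  0.           0.           1.        ]] -0.11659003569677423 [ 325.2552702    18.2612176  1571.45701798] [ 0.14517222 -0.0207203  -0.98918941]
side [[426.12633694   0.         258.46179493]
 [  0.         426.12633694 192.07903891]
 [  0.           0.           1.        ]] -0.08634217900653116 [ 159.27815686 -871.42252293 1097.81118581] [ 0.27213231  0.64059382 -0.71804148]
```

View pics/top0.png

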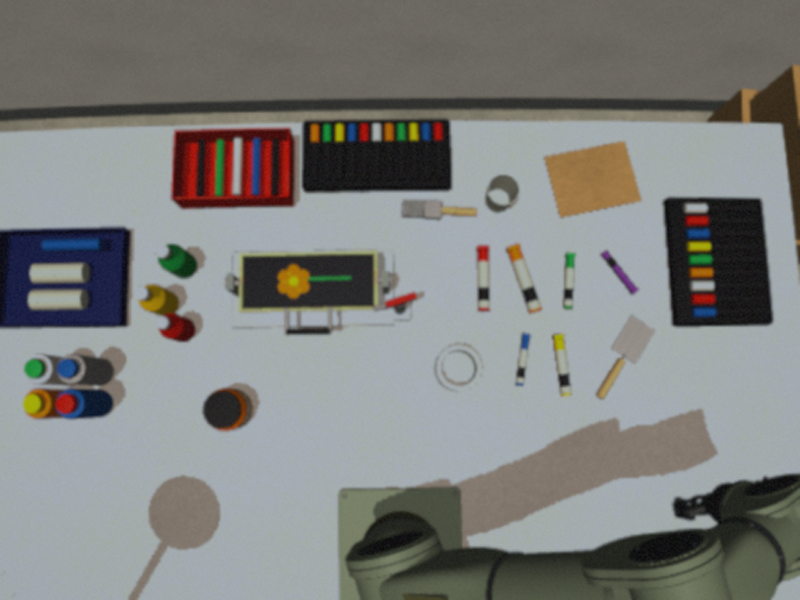

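View pics/side0.png

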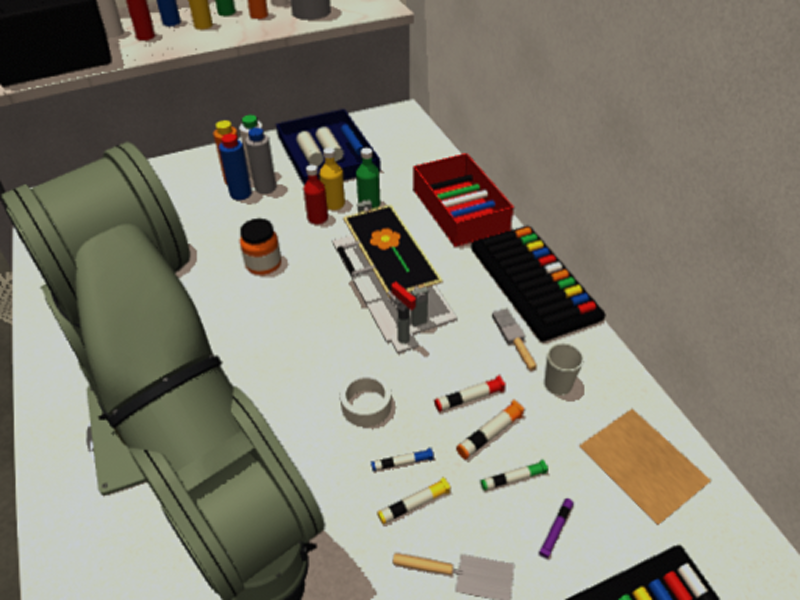

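The top view shows the frame (panel centre near 310,280, handle at 308,328, knob at 405,298 in 800x600 pixels), all five markers at x 480–570, and the purple look-alike at (620,272). The side view agrees. The knob is locked, with its bar lying across the frame's x axis.

```bash
cat > m.py <<'E'
from h import *
hue={'red':[(0,6),(174,180)],'orange':[(9,19)],'yellow':[(22,34)],'green':[(45,80)],'blue':[(100,122)]}
def cmask(im,n,s=120,v=60):
    h=cv2.cvtColor(im,cv2.COLOR_BGR2HSV); o=np.zeros(im.shape[:2],np.uint8)
    for a,b in hue[n]: o|=cv2.inRange(h,(a,s,v),(b,255,255))
    return o
D={'blue':(116,18),'green':(126,21),'yellow':(136,24),'red':(146,27),'orange':(156,30)}
def blobs(c,n,roi,z,amin=4,k=4,**kw):
    "colour blobs inside world roi (x0,x1,y0,y1): (area, centre uv, contour pts uv)"
    im=cv2.resize(c["color"],None,fx=k,fy=k,interpolation=cv2.INTER_CUBIC)
    m=cmask(im,n,**kw); out=[]
    for q in cv2.findContours(m,cv2.RETR_EXTERNAL,cv2.CHAIN_APPROX_NONE)[0]:
        a=cv2.contourArea(q)/k/k
        if a<amin: continue
        p=(q[:,0,:].astype(float)+.5)/k-.5; w=onz(c,p.mean(0),z)
        if roi[0]<w[0]<roi[1] and roi[2]<w[1]<roi[3]: out.append((a,p.mean(0),p))
    return sorted(out,key=lambda t:-t[0])
def marker(c,n,roi):
    L,d=D[n]; b=blobs(c,n,roi,d/2)[:2]
    if len(b)<2: return n,'blobs',[(x[0],onz(c,x[1],d/2)) for x in b]
    P=[np.array([onz(c,u,d/2)[:2] for u in x[2]]) for x in b]
    ax=P[0].mean(0)-P[1].mean(0); ax/=np.linalg.norm(ax)
    al=np.concatenate(P)@ax; nv=np.array([-ax[1],ax[0]])
    ac=np.mean([(p@nv).max()+(p@nv).min() for p in P])/2
    ctr=ax*(al.max()+al.min())/2+nv*ac
    return n,ctr.round(1),'ang',np.degrees(np.arctan2(ax[1],ax[0])).round(1),'len',(al.max()-al.min()).round(1),[round(x[0]) for x in b]
E
python3 - <<'E'
from m import *
for n in("top","side"):
    c=arm.capture(n); print(n)
    for k in D: print(marker(c,k,(250,720,-700,-110)))
    b=blobs(c,'red',(400,620,-130,80),159)[:1]
    for x in b:
        w=onz(c,x[1],159); r=cv2.minAreaRect(np.array([onz(c,u,159)[:2] for u in x[2]],np.float32)); print('knob',w,r)
    # dark panel interior
    k=4; im=cv2.resize(c["color"],None,fx=k,fy=k,interpolation=cv2.INTER_CUBIC)
    g=(im.max(2)<70).astype(np.uint8)
    for q in cv2.findContours(g,cv2.RETR_EXTERNAL,cv2.CHAIN_APPROX_NONE)[0]:
        if cv2.contourArea(q)<150*1: continue
        P=np.array([onz(c,(u+.5)/k-.5,103)[:2] for u in q[:,0,:]],np.float32); r=cv2.minAreaRect(P)
        if 380<r[0][0]<640 and -60<r[0][1]<330 and max(r[1])>60: print('dark',np.round(r[0],1),np.round(r[1],1),round(r[2],1))
E
```

```text
top
('blue', 'blobs', [(27.46875, array([ 446.08610393, -284.71581394,    9.        ]))])
('green', 'blobs', [(32.375, array([ 627.08751873, -394.62392575,   10.5       ]))])
('yellow', 'blobs', [(55.21875, array([ 441.6844999 , -359.55754896,   12.        ]))])
('red', 'blobs', [(52.21875, array([ 644.32347983, -196.68380139,   13.5       ]))])
('orange', array([ 618.2, -491.4]), 'ang', np.float64(-96.7), 'len', np.float64(482.9), [113, 65])
knob [520.34091254  -7.74152848 159.        ] ((519.9444580078125, -8.626972198486328), (14.962284088134766, 62.77235794067383), 17.74929428100586)
dark [467.4 184.1] [11.2 86.7] 0.3
dark [571.7 184.2] [106.7 270. ] 0.1
side
('blue', array([ 573.9, -480.3]), 'ang', np.float64(-57.4), 'len', np.float64(500.2), [107, 56])
('green', array([ 631.5, -523.7]), 'ang', np.float64(91.6), 'len', np.float64(282.8), [66, 18])
('yellow', array([ 555. , -510.9]), 'ang', np.float64(125.6), 'len', np.float64(411.9), [85, 61])
('red', array([ 589.9, -195.2]), 'ang', np.float64(-1.0), 'len', np.float64(152.2), [86, 23])
('orange', array([ 504.7, -371.1]), 'ang', np.float64(-144.3), 'len', np.float64(404.8), [144, 99])
knob [519.79887196 -19.89947209 159.        ] ((519.254638671875, -19.437255859375), (31.36763572692871, 84.30384826660156), 17.03885269165039)
dark [530.6 -29.3] [139.4  68.2] 65.5
dark [467.7 181.2] [16.  97.5] 0.3
dark [573.1 184.4] [110.2 276.4] 0.3
```

Emit:
{"api": "play_rows", "payload": {"motion": [{"delta_pos":[0.2,0.17,0.1],"delta_rot":[0,0,0.24],"jaw":0.1},{"delta_pos":[1.0,0.867,0.1],"delta_rot":[0,0,1.0],"jaw":0.1},{"delta_pos":[1.0,0.867,0.1],"delta_rot":[0,0,1.0],"jaw":0.1},{"delta_pos":[1.0,0.867,0.1],"delta_rot":[0,0,1.0],"jaw":0.1},{"delta_pos":[1.0,0.867,0.1],"delta_rot":[0,0,1.0],"jaw":0.1},{"delta_pos":[1.0,0.867,0.1],"delta_rot":[0,0,1.0],"jaw":0.1},{"delta_pos":[1.0,0.867,0.1],"delta_rot":[0,0,1.0],"jaw":0.1},{"delta_pos":[1.0,0.867,0.1],"delta_rot":[0,0,1.0],"jaw":0.1},{"delta_pos":[1.0,0.867,0.1],"delta_rot":[0,0,1.0],"jaw":0.1},{"delta_pos":[1.0,0.867,0.1],"delta_rot":[0,0,1.0],"jaw":0.1}], "squeeze": 40}}

```text
clock: 1.45
ee_pos: [428.5, -301.0, 261.3]
ee_rot: [-3.141, 0.0, 1.011]
ft_force: [0.1, -1.2, 0.3]
finger_gap: 47.1
finger_force: 0.0
```

Emit:
{"api": "play_rows", "payload": {"motion": [{"delta_pos":[0.304,0.973,0],"delta_rot":[0,0,1.0],"jaw":0.1},{"delta_pos":[0.304,0.973,0],"delta_rot":[0,0,1.0],"jaw":0.1},{"delta_pos":[0.304,0.973,0],"delta_rot":[0,0,1.0],"jaw":0.1},{"delta_pos":[0.304,0.973,0],"delta_rot":[0,0,1.0],"jaw":0.1},{"delta_pos":[0.304,0.973,0],"delta_rot":[0,0,1.0],"jaw":0.1},{"delta_pos":[0.304,0.973,0],"delta_rot":[0,0,1.0],"jaw":0.1},{"delta_pos":[0.304,0.973,0],"delta_rot":[0,0,1.0],"jaw":0.1},{"delta_pos":[0.304,0.973,0],"delta_rot":[0,0,1.0],"jaw":0.1},{"delta_pos":[0.304,0.973,0],"delta_rot":[0,0,1.0],"jaw":0.1},{"delta_pos":[0.304,0.973,0],"delta_rot":[0,0,1.0],"jaw":0.1}]}}

```text
clock: 2.7
ee_pos: [520.5, -8.7, 261.3]
ee_rot: [-3.142, 0.0, 1.797]
ft_force: [-1.0, -0.3, 0.4]
finger_gap: 47.0
finger_force: 0.0
```

Emit:
{"api": "play_rows", "payload": {"motion": [{"delta_pos":[0,0,-0.17],"delta_rot":[0,0,0.08],"jaw":0.1},{"delta_pos":[0,0,-0.3],"delta_rot":[0,0,0.08],"jaw":0.1},{"delta_pos":[0,0,-0.4],"delta_rot":[0,0,0.08],"jaw":0.1},{"delta_pos":[0,0,-0.425],"delta_rot":[0,0,0.08],"jaw":0.1},{"delta_pos":[0,0,-0.425],"delta_rot":[0,0,0.08],"jaw":-1},{"delta_pos":[0,0,-0.425],"delta_rot":[0,0,0.08],"jaw":-1},{"delta_pos":[0,0,-0.425],"delta_rot":[0,0,0.08],"jaw":-1},{"delta_pos":[0,0,-0.425],"delta_rot":[0,0,0.08],"jaw":-1},{"delta_pos":[0,0,-0.425],"delta_rot":[0,0,0.08],"jaw":-1},{"delta_pos":[0,0,-0.425],"delta_rot":[0,0,0.08],"jaw":-1}]}}

```text
clock: 3.95
ee_pos: [521.9, -8.1, 135.1]
ee_rot: [3.138, 0.001, 1.86]
ft_force: [6.7, 0.6, 0.9]
finger_gap: 13.3
finger_force: 42.7
```

```bash
python3 -c "
from h import *
s=arm.get_state();print(s['ee_pos'],s['ee_rot'],s['torque'],s['finger_gap'],s['ft_force'],s['joint_pos'])"
```

```text
[521.8845094   -8.06466089 135.11285759] [3.13791062e+00 6.35856913e-04 1.86032470e+00] [ 0.04202259 -0.99767368  0.03324522] 13.308947590659177 [6.72873887 0.56130758 0.85939097] [ 0.14499892  0.78383574 -0.35252159  1.79164995  0.42205191  0.63724441
 -0.16576748]
```

Emit:
{"api": "play_rows", "payload": {"motion": [{"delta_pos":[0.005,0,0],"delta_rot":[0,0,0.2],"jaw":-1},{"delta_pos":[0.005,0,0],"delta_rot":[0,0,0.4],"jaw":-1},{"delta_pos":[0.005,0,0],"delta_rot":[0,0,0.6],"jaw":-1},{"delta_pos":[0.005,0,0],"delta_rot":[0,0,0.8],"jaw":-1},{"delta_pos":[0.005,0,0],"delta_rot":[0,0,1.0],"jaw":-1},{"delta_pos":[0.005,0,0],"delta_rot":[0,0,1.0],"jaw":-1}]}}

```text
clock: 4.7
ee_pos: [522.8, -7.6, 135.1]
ee_rot: [3.139, 0.002, 2.648]
ft_force: [1.6, 4.7, 3.2]
finger_gap: 13.1
finger_force: 43.3
```

Emit:
{"api": "play_rows", "payload": {"motion": [{"delta_pos":[0,0,0],"delta_rot":[0,0,0.2],"jaw":-1},{"delta_pos":[0,0,0],"delta_rot":[0,0,0.4],"jaw":-1},{"delta_pos":[0,0,0],"delta_rot":[0,0,0.6],"jaw":-1},{"delta_pos":[0,0,0],"delta_rot":[0,0,0.66],"jaw":-1},{"delta_pos":[0,0,0],"delta_rot":[0,0,0.66],"jaw":-1},{"delta_pos":[0,0,0],"delta_rot":[0,0,0.66],"jaw":-1}]}}

```text
clock: 5.45
ee_pos: [523.0, -7.0, 135.1]
ee_rot: [3.14, 0.003, -3.119]
ft_force: [2.4, 8.7, 0.3]
finger_gap: 13.3
finger_force: 43.4
```

Emit:
{"api": "play_rows", "payload": {"motion": [{"delta_pos":[0,0,0],"delta_rot":[0,0,0],"jaw":0.1},{"delta_pos":[0,0,0],"delta_rot":[0,0,0],"jaw":0.1},{"delta_pos":[0,0,0],"delta_rot":[0,0,0],"jaw":0.1},{"delta_pos":[0,0,0.2],"delta_rot":[0,0,0],"jaw":0.1},{"delta_pos":[0,0,0.34],"delta_rot":[0,0,0],"jaw":0.1},{"delta_pos":[-0.1,0.3,0.34],"delta_rot":[0,0,-0.2],"jaw":-0.1},{"delta_pos":[-0.185,0.64,0.34],"delta_rot":[0,0,-1.0],"jaw":-0.1},{"delta_pos":[-0.185,0.64,0.34],"delta_rot":[0,0,-1.0],"jaw":-0.1},{"delta_pos":[-0.185,0.64,0.34],"delta_rot":[0,0,-1.0],"jaw":-0.1},{"delta_pos":[-0.185,0.64,0.34],"delta_rot":[0,0,-1.0],"jaw":-0.1},{"delta_pos":[-0.185,0.64,0.34],"delta_rot":[0,0,-1.0],"jaw":-0.1}]}}

```text
clock: 6.82
ee_pos: [466.4, 183.8, 235.9]
ee_rot: [-3.141, 0.0, 2.38]
ft_force: [0.1, -0.9, -0.3]
finger_gap: 38.3
finger_force: 0.0
```

Emit:
{"api": "play_rows", "payload": {"motion": [{"delta_pos":[0,0,0],"delta_rot":[0,0,-1.0],"jaw":-0.15},{"delta_pos":[0,0,0],"delta_rot":[0,0,-1.0],"jaw":-0.15},{"delta_pos":[0,0,0],"delta_rot":[0,0,-1.0],"jaw":-0.15},{"delta_pos":[0,0,0],"delta_rot":[0,0,-1.0],"jaw":-0.15},{"delta_pos":[0,0,0],"delta_rot":[0,0,-1.0],"jaw":-0.15},{"delta_pos":[0,0,0],"delta_rot":[0,0,-1.0],"jaw":-0.15}]}}

```text
clock: 7.58
ee_pos: [466.5, 183.6, 235.7]
ee_rot: [-3.141, 0.0, 1.597]
ft_force: [0.7, -0.1, -0.5]
finger_gap: 36.6
finger_force: 0.0
```

```bash
python3 - <<'E'
from m import *
s=arm.get_state();print(s['ee_pos'],s['ee_rot'],s['finger_gap'],s['joint_pos'])
c=arm.capture("top"); T=c
for x in blobs(c,'red',(400,620,-130,80),159)[:1]:
    print('knob',onz(c,x[1],159),cv2.minAreaRect(np.array([onz(c,u,159)[:2] for u in x[2]],np.float32)))
# markers crop
im=cv2.resize(c["color"][140:270,260:440],None,fx=4,fy=4,interpolation=cv2.INTER_CUBIC); cv2.imwrite("pics/mk.png",im)
h=cv2.cvtColor(c["color"],cv2.COLOR_BGR2HSV)
for k,(u,v) in dict(blue=(332,246),yellow=(362,251),red=(309,197),orange=(343,198),green=(363,196)).items():
    p=h[v-4:v+4,u-5:u+5].reshape(-1,3); print(k,p[np.argsort(-p[:,1].astype(int))][:4].tolist())
E
```

```text
[466.49422118 183.59913562 235.74561082] [-3.14134504e+00  9.47171297e-05  1.59736919e+00] 36.60679281084146 [-0.24615164  0.60506161 -0.3388605   1.73530102  0.25551338  0.84500774
 -0.67345254]
knob [520.87651991  -7.52035265 159.        ] ((520.7767333984375, -7.704805374145508), (16.430904388427734, 60.882232666015625), 88.97498321533203)
blue [[107, 89, 154], [108, 89, 154], [108, 86, 151], [109, 76, 138]]
yellow [[26, 137, 169], [30, 130, 174], [32, 130, 183], [31, 128, 179]]
red [[1, 126, 150], [4, 126, 168], [4, 124, 158], [1, 124, 152]]
orange [[16, 136, 173], [13, 131, 170], [11, 128, 164], [16, 128, 165]]
green [[64, 110, 142], [64, 109, 143], [62, 98, 128], [65, 86, 142]]
```

View pics/mk.png

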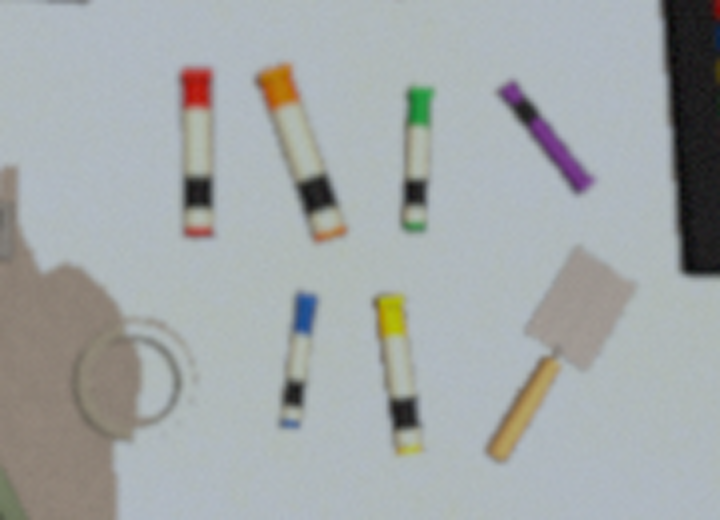

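The crop shows all five markers with cap up and tail down: red at (198,150), orange (302,155), green (417,158), blue (298,360), yellow (400,375). The knob bar is within 1° of frame x, so it is free.

Emit:
{"api": "play_rows", "payload": {"motion": [{"delta_pos":[0.005,0,-0.18],"delta_rot":[0,0,-0.03],"jaw":-0.15},{"delta_pos":[0.005,0,-0.3],"delta_rot":[0,0,-0.03],"jaw":-0.15},{"delta_pos":[0.005,0,-0.38],"delta_rot":[0,0,-0.03],"jaw":-0.15},{"delta_pos":[0.005,0,-0.45],"delta_rot":[0,0,-0.03],"jaw":-0.15},{"delta_pos":[0.005,0,-0.513],"delta_rot":[0,0,-0.03],"jaw":-0.15},{"delta_pos":[0.005,0,-0.513],"delta_rot":[0,0,-0.03],"jaw":-0.15},{"delta_pos":[0.005,0,-0.513],"delta_rot":[0,0,-0.03],"jaw":-1},{"delta_pos":[0.005,0,-0.513],"delta_rot":[0,0,-0.03],"jaw":-1},{"delta_pos":[0.005,0,-0.513],"delta_rot":[0,0,-0.03],"jaw":-1},{"delta_pos":[0.005,0,-0.513],"delta_rot":[0,0,-0.03],"jaw":-1},{"delta_pos":[0.005,0,-0.513],"delta_rot":[0,0,-0.03],"jaw":-1}], "squeeze": 30}}

```text
clock: 9.0
ee_pos: [465.9, 183.7, 82.3]
ee_rot: [-3.138, 0.001, 1.572]
ft_force: [-16.1, 1.7, 2.9]
finger_gap: 12.7
finger_force: 31.8
```

Emit:
{"api": "play_rows", "payload": {"motion": [{"delta_pos":[-0.001,0,0.061],"delta_rot":[0,0,0],"jaw":-1},{"delta_pos":[0.014,0,0.12],"delta_rot":[0,0,0],"jaw":-1},{"delta_pos":[0.04,0,0.175],"delta_rot":[0,0,0],"jaw":-1},{"delta_pos":[0.075,0,0.225],"delta_rot":[0,0,0],"jaw":-1},{"delta_pos":[0.118,0,0.268],"delta_rot":[0,0,0],"jaw":-1},{"delta_pos":[0.168,0,0.303],"delta_rot":[0,0,0],"jaw":-1},{"delta_pos":[0.224,0,0.329],"delta_rot":[0,0,0],"jaw":-1},{"delta_pos":[0.283,0,0.345],"delta_rot":[0,0,0],"jaw":-1},{"delta_pos":[0.343,0,0.35],"delta_rot":[0,0,0],"jaw":-1},{"delta_pos":[0.343,0,0.35],"delta_rot":[0,0,0],"jaw":-1}]}}

```text
clock: 10.25
ee_pos: [571.8, 184.3, 188.1]
ee_rot: [3.14, -0.002, 1.57]
ft_force: [1.7, 2.9, 5.0]
finger_gap: 12.8
finger_force: 32.3
```

Emit:
{"api": "play_rows", "payload": {"motion": [{"delta_pos":[0.061,0,-0.005],"delta_rot":[0,0,0],"jaw":-1},{"delta_pos":[0.12,0,-0.021],"delta_rot":[0,0,0],"jaw":-1},{"delta_pos":[0.175,0,-0.047],"delta_rot":[0,0,0],"jaw":-1},{"delta_pos":[0.225,0,-0.082],"delta_rot":[0,0,0],"jaw":-1},{"delta_pos":[0.268,0,-0.125],"delta_rot":[0,0,0],"jaw":-1},{"delta_pos":[0.303,0,-0.175],"delta_rot":[0,0,0],"jaw":-1},{"delta_pos":[0.329,0,-0.23],"delta_rot":[0,0,0],"jaw":-1},{"delta_pos":[0.345,0,-0.289],"delta_rot":[0,0,0],"jaw":-1},{"delta_pos":[0.35,0,-0.345],"delta_rot":[0,0,0],"jaw":-1},{"delta_pos":[0.35,0,-0.358],"delta_rot":[0,0,0],"jaw":-1},{"delta_pos":[0.35,0,-0.358],"delta_rot":[0,0,0],"jaw":-1}]}}

```text
clock: 11.62
ee_pos: [675.9, 184.0, 80.6]
ee_rot: [3.141, -0.001, 1.57]
ft_force: [-8.8, 1.0, 15.5]
finger_gap: 12.9
finger_force: 35.0
```

Emit:
{"api": "play_rows", "payload": {"motion": [{"delta_pos":[0,0,0.006],"delta_rot":[0,0,0],"jaw":-0.15},{"delta_pos":[0,0,0.006],"delta_rot":[0,0,0],"jaw":-0.15},{"delta_pos":[0,0,0.006],"delta_rot":[0,0,0],"jaw":-0.15},{"delta_pos":[0,0,0.18],"delta_rot":[0,0,0],"jaw":-0.15},{"delta_pos":[0,0,0.36],"delta_rot":[0,0,0],"jaw":-0.15},{"delta_pos":[0,0,0.52],"delta_rot":[0,0,0],"jaw":-0.15},{"delta_pos":[-0.511,-0.637,0.52],"delta_rot":[0,0,1.0],"jaw":0.1},{"delta_pos":[-0.511,-0.637,0.52],"delta_rot":[0,0,1.0],"jaw":0.1},{"delta_pos":[-0.511,-0.637,0.52],"delta_rot":[0,0,1.0],"jaw":0.1},{"delta_pos":[-0.511,-0.637,0.52],"delta_rot":[0,0,1.0],"jaw":0.1},{"delta_pos":[-0.511,-0.637,0.52],"delta_rot":[0,0,1.0],"jaw":0.1},{"delta_pos":[-0.511,-0.637,0.52],"delta_rot":[0,0,1.0],"jaw":0.1}]}}

```text
clock: 13.12
ee_pos: [522.7, -7.8, 235.7]
ee_rot: [3.141, 0.0, 2.354]
ft_force: [0.7, 0.3, 0.1]
finger_gap: 46.8
finger_force: 0.0
```

Emit:
{"api": "play_rows", "payload": {"motion": [{"delta_pos":[0,0,0],"delta_rot":[0,0,1.0],"jaw":0.1},{"delta_pos":[0,0,0],"delta_rot":[0,0,1.0],"jaw":0.1},{"delta_pos":[0,0,0],"delta_rot":[0,0,1.0],"jaw":0.1},{"delta_pos":[0,0,0],"delta_rot":[0,0,1.0],"jaw":0.1},{"delta_pos":[0,0,0],"delta_rot":[0,0,1.0],"jaw":0.1},{"delta_pos":[0,0,0],"delta_rot":[0,0,1.0],"jaw":0.1}]}}

```text
clock: 13.88
ee_pos: [522.7, -6.9, 235.3]
ee_rot: [3.141, -0.0, 3.137]
ft_force: [0.1, -0.7, -0.5]
finger_gap: 47.0
finger_force: 0.0
```

```bash
python3 - <<'E'
from m import *
s=arm.get_state();print(s['ee_pos'],s['ee_rot'],s['finger_gap'])
a,b=arm.capture("top"),arm.capture("side")
p=proj(b,(571,184,100)).astype(int);print(p)
q=proj(a,(571,184,100)).astype(int);print(q)
A=a["color"][q[1]-65:q[1]+60,q[0]-80:q[0]+80];B=b["color"][p[1]-65:p[1]+85,p[0]-50:p[0]+70]
A=cv2.resize(A,(400,312),interpolation=cv2.INTER_CUBIC);B=cv2.resize(B,(384,480),interpolation=cv2.INTER_CUBIC)
o=np.zeros((480,784,3),np.uint8);o[:312,:400]=A;o[:,400:]=B;cv2.imwrite("pics/fl.png",o)
E
```

```text
[522.72714775  -6.89566095 235.32576293] [ 3.14138424e+00 -1.77596927e-04  3.13705578e+00] 46.9968877931409
[248 158]
[196 179]
```

View pics/fl.png

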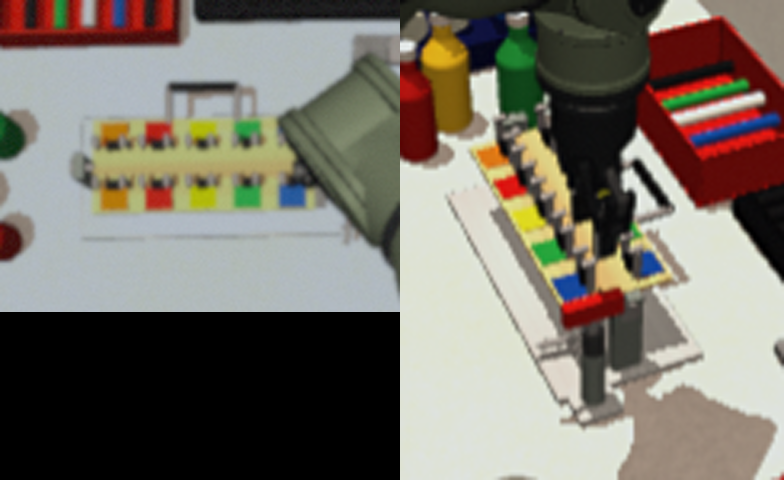

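The panel is turned over: the swatches (top crop y≈130 and 195, x 115–295) and the handle at the far side (205,87) are both visible. Next I lock the knob.

Emit:
{"api": "play_rows", "payload": {"motion": [{"delta_pos":[0,0,-0.17],"delta_rot":[0,0,0],"jaw":0.1},{"delta_pos":[0,0,-0.28],"delta_rot":[0,0,0],"jaw":0.1},{"delta_pos":[0,0,-0.336],"delta_rot":[0,0,0],"jaw":0.1},{"delta_pos":[0,0,-0.336],"delta_rot":[0,0,0],"jaw":0.1},{"delta_pos":[0,0,-0.336],"delta_rot":[0,0,0],"jaw":-1},{"delta_pos":[0,0,-0.336],"delta_rot":[0,0,0],"jaw":-1},{"delta_pos":[0,0,-0.336],"delta_rot":[0,0,0],"jaw":-1},{"delta_pos":[0,0,-0.336],"delta_rot":[0,0,0],"jaw":-1},{"delta_pos":[0,0,-0.336],"delta_rot":[0,0,0],"jaw":-1},{"delta_pos":[0,0,-0.336],"delta_rot":[0,0,0],"jaw":-1}], "squeeze": 45}}

```text
clock: 15.22
ee_pos: [523.1, -6.8, 135.8]
ee_rot: [3.141, 0.002, 3.141]
ft_force: [-0.7, 3.0, 8.4]
finger_gap: 13.1
finger_force: 45.7
```

Emit:
{"api": "play_rows", "payload": {"motion": [{"delta_pos":[0,0,0],"delta_rot":[0,0,-0.2],"jaw":-1},{"delta_pos":[0,0,0],"delta_rot":[0,0,-0.4],"jaw":-1},{"delta_pos":[0,0,0],"delta_rot":[0,0,-0.6],"jaw":-1},{"delta_pos":[0,0,0],"delta_rot":[0,0,-0.8],"jaw":-1},{"delta_pos":[0,0,0],"delta_rot":[0,0,-1.0],"jaw":-1},{"delta_pos":[0,0,0],"delta_rot":[0,0,-1.0],"jaw":-1}]}}

```text
clock: 15.98
ee_pos: [522.7, -7.7, 135.8]
ee_rot: [-3.141, 0.001, 2.352]
ft_force: [-3.9, -2.7, 11.4]
finger_gap: 12.9
finger_force: 46.2
```

Emit:
{"api": "play_rows", "payload": {"motion": [{"delta_pos":[0,0,0],"delta_rot":[0,0,-0.2],"jaw":-1},{"delta_pos":[0,0,0],"delta_rot":[0,0,-0.4],"jaw":-1},{"delta_pos":[0,0,0],"delta_rot":[0,0,-0.6],"jaw":-1},{"delta_pos":[0,0,0],"delta_rot":[0,0,-0.75],"jaw":-1},{"delta_pos":[0,0,0],"delta_rot":[0,0,-0.88],"jaw":-1},{"delta_pos":[0,0,0],"delta_rot":[0,0,-0.88],"jaw":-1},{"delta_pos":[0,0,0],"delta_rot":[0,0,-0.88],"jaw":-1}]}}

```text
clock: 16.85
ee_pos: [522.0, -8.0, 135.8]
ee_rot: [-3.141, 0.001, 1.665]
ft_force: [-9.0, -5.2, 18.0]
finger_gap: 13.2
finger_force: 51.0
```

```bash
python3 -c "
from h import *
s=arm.get_state();print(s['ee_pos'],s['ee_rot'],s['torque'],s['finger_gap'],s['ft_force'],s['joint_pos'])"
```

```text
[522.04051664  -7.95931968 135.77463356] [-3.14093232e+00  1.28587951e-03  1.66467611e+00] [-0.99294842  1.95418826  1.00323395] 13.163324503776803 [-9.02107483 -5.23062689 17.97937611] [ 0.11062142  0.7781868  -0.29060104  1.78697334  0.35158094  0.62822025
 -0.2939982 ]
```

Emit:
{"api": "play_rows", "payload": {"motion": [{"delta_pos":[0,0,0],"delta_rot":[0,0,-0.84],"jaw":0.1},{"delta_pos":[0,0,0],"delta_rot":[0,0,0],"jaw":0.1},{"delta_pos":[0,0,0],"delta_rot":[0,0,0],"jaw":0.1},{"delta_pos":[0,0,0.17],"delta_rot":[0,0,0],"jaw":0.1},{"delta_pos":[0,0,0.334],"delta_rot":[0,0,0],"jaw":0.1},{"delta_pos":[-0.335,-0.935,0.334],"delta_rot":[0,0,-1.0],"jaw":0.1},{"delta_pos":[-0.335,-0.935,0.334],"delta_rot":[0,0,-1.0],"jaw":0.1},{"delta_pos":[-0.335,-0.935,0.334],"delta_rot":[0,0,-1.0],"jaw":0.1},{"delta_pos":[-0.335,-0.935,0.334],"delta_rot":[0,0,-1.0],"jaw":0.1},{"delta_pos":[-0.335,-0.935,0.334],"delta_rot":[0,0,-1.0],"jaw":0.1},{"delta_pos":[-0.335,-0.935,0.334],"delta_rot":[0,0,-1.0],"jaw":0.1}]}}

```text
clock: 18.23
ee_pos: [420.6, -290.9, 235.0]
ee_rot: [3.141, 0.0, 0.869]
ft_force: [-0.1, 0.9, 0.2]
finger_gap: 47.3
finger_force: 0.0
```

I left a stray clockwise turn in the first row of that call, so I'll check the knob in the next picture.

```bash
cat >> m.py <<'E'
def mark2(c,n,roi=(250,720,-620,-130)):
    "whole marker: cap blob + tail blob (lower saturation) near the cap, tail within L"
    L,d=D[n]; b=blobs(c,n,roi,d/2,amin=2,s=70)
    b=[x for x in b if x[0]<110]
    if not b: return n,None
    cap=b[0]; w0=onz(c,cap[1],d/2)
    P=[np.array([onz(c,u,d/2)[:2] for u in x[2]]) for x in b]
    c0=P[0].mean(0); j=[i for i in range(1,len(b)) if .6*L<np.linalg.norm(P[i].mean(0)-c0)<1.05*L]
    if not j: return n,'cap only',c0
    P=[P[0],P[j[0]]]; ax=P[0].mean(0)-P[1].mean(0); ax/=np.linalg.norm(ax); nv=np.array([-ax[1],ax[0]])
    al=np.concatenate(P)@ax; ac=np.mean([(p@nv).max()+(p@nv).min() for p in P])/2
    return n,(ax*(al.max()+al.min())/2+nv*ac).round(1),'ang',np.degrees(np.arctan2(ax[1],ax[0])).round(1),'len',(al.max()-al.min()).round(1)
E
python3 - <<'E'
from m import *
for v in("top","side"):
    c=arm.capture(v); print(v)
    for k in D: print(mark2(c,k))
    x=blobs(c,'red',(400,620,-130,80),159)[:1][0]
    print('knob',cv2.minAreaRect(np.array([onz(c,u,159)[:2] for u in x[2]],np.float32)))
    for k in D:
        print(k,[(round(x[0]),onz(c,x[1],103)[:2].round(1).tolist()) for x in blobs(c,k,(480,660,20,340),103,amin=12)[:3]])
E
```

```text
top
('blue', 'cap only', array([ 446.35199898, -284.88845713]))
('green', 'cap only', array([ 626.87851477, -395.04458261]))
('yellow', None)
('red', array([ 588.3, -195.7]), 'ang', np.float64(-1.3), 'len', np.float64(148.5))
('orange', array([ 585.3, -287.9]), 'ang', np.float64(17.3), 'len', np.float64(160.5))
knob ((519.634033203125, -8.377796173095703), (15.477617263793945, 62.970664978027344), 6.347629547119141)
blue [(68, [529.1, 67.8]), (40, [619.4, 68.0])]
green [(76, [528.7, 126.1]), (45, [618.9, 125.5])]
yellow [(100, [528.9, 184.1]), (75, [617.1, 184.2])]
red [(76, [529.5, 241.4]), (60, [615.9, 243.9])]
orange [(66, [614.7, 302.3]), (36, [529.2, 300.3]), (12, [525.1, 243.2])]
side
('blue', array([ 407.3, -277.1]), 'ang', np.float64(-9.6), 'len', np.float64(117.0))
('green', array([ 581.6, -389.1]), 'ang', np.float64(-5.7), 'len', np.float64(131.3))
('yellow', array([ 391.9, -362.1]), 'ang', np.float64(5.4), 'len', np.float64(137.3))
('red', array([ 590.1, -195. ]), 'ang', np.float64(-0.9), 'len', np.float64(154.1))
('orange', 'cap only', array([ 515.96853561, -309.20725791]))Traceback (most recent call last):
  File "<stdin>", line 5, in <module>
IndexError: list index out of range
```

```bash
python3 - <<'E'
from m import *
c=arm.capture("top")
E_={'blue':((306,292),(289,428)),'green':((420,86),(413,231)),'yellow':((391,294),(409,454)),'red':((197,67),(199,237)),'orange':((275,66),(331,239))}
for k,(a,b) in E_.items():
    L,d=D[k]; f=lambda p: onz(c,(np.array(p)+.5)/4-.5+[260,140],d/2)[:2]
    A,B=f(a),f(b); print(k,((A+B)/2).round(1),np.degrees(np.arctan2(*(A-B)[::-1])).round(1),np.linalg.norm(A-B).round(1))
E
```

```text
blue [ 405.8 -277.2] -9.4 118.4
green [ 580.3 -389.9] -5.8 129.6
yellow [ 391.8 -365.6] 4.0 138.5
red [ 588.3 -196.3] -1.3 150.2
orange [ 586.3 -288.2] 15.5 159.6
```

Emit:
{"api": "play_rows", "payload": {"motion": [{"delta_pos":[-0.052,0.036,-0.1],"delta_rot":[0,0,-0.25],"jaw":0.1},{"delta_pos":[-0.052,0.036,-0.2],"delta_rot":[0,0,-0.5],"jaw":0.1},{"delta_pos":[-0.052,0.036,-0.35],"delta_rot":[0,0,-0.75],"jaw":0.1},{"delta_pos":[-0.052,0.036,-0.5],"delta_rot":[0,0,-1.0],"jaw":0.1},{"delta_pos":[-0.052,0.036,-0.5],"delta_rot":[0,0,-1.0],"jaw":0.1},{"delta_pos":[-0.052,0.036,-0.5],"delta_rot":[0,0,-1.0],"jaw":0.1}]}}

```text
clock: 19.12
ee_pos: [407.3, -276.8, 86.4]
ee_rot: [3.141, -0.001, 0.097]
ft_force: [-0.2, -0.2, 0.1]
finger_gap: 47.0
finger_force: 0.0
```

Emit:
{"api": "play_rows", "payload": {"motion": [{"delta_pos":[0,0,0],"delta_rot":[0,0,-0.2],"jaw":0.1},{"delta_pos":[0,0,-0.1],"delta_rot":[0,0,-0.33],"jaw":0.1},{"delta_pos":[0,0,-0.2],"delta_rot":[0,0,-0.33],"jaw":0.1},{"delta_pos":[0,0,-0.268],"delta_rot":[0,0,-0.33],"jaw":0.1},{"delta_pos":[0,0,-0.268],"delta_rot":[0,0,-0.33],"jaw":0.1},{"delta_pos":[0,0,-0.268],"delta_rot":[0,0,-0.33],"jaw":-1},{"delta_pos":[0,0,-0.268],"delta_rot":[0,0,-0.33],"jaw":-1},{"delta_pos":[0,0,-0.268],"delta_rot":[0,0,-0.33],"jaw":-1},{"delta_pos":[0,0,-0.268],"delta_rot":[0,0,-0.33],"jaw":-1},{"delta_pos":[0,0,-0.268],"delta_rot":[0,0,-0.33],"jaw":-1}], "squeeze": 50}}

```text
clock: 20.38
ee_pos: [407.2, -277.3, 6.0]
ee_rot: [3.141, -0.002, -0.165]
ft_force: [-1.8, 0.7, 16.4]
finger_gap: 15.9
finger_force: 48.6
```

Emit:
{"api": "play_rows", "payload": {"motion": [{"delta_pos":[0,0,0],"delta_rot":[0,0,0],"jaw":-0.25},{"delta_pos":[0,0,0],"delta_rot":[0,0,0],"jaw":-0.25},{"delta_pos":[0,0,-0.013],"delta_rot":[0,0,0],"jaw":-0.25},{"delta_pos":[0,0,-0.013],"delta_rot":[0,0,0],"jaw":-0.25},{"delta_pos":[0,0,-0.013],"delta_rot":[0,0,0],"jaw":-1},{"delta_pos":[0,0,-0.013],"delta_rot":[0,0,0],"jaw":-1},{"delta_pos":[0,0,-0.013],"delta_rot":[0,0,0],"jaw":-1},{"delta_pos":[0,0,-0.013],"delta_rot":[0,0,0],"jaw":-1}]}}

```text
clock: 21.38
ee_pos: [406.4, -277.0, 0.6]
ee_rot: [-3.141, 0.0, -0.166]
ft_force: [-1.8, -0.0, 6.0]
finger_gap: 16.1
finger_force: 49.0
```

Emit:
{"api": "play_rows", "payload": {"motion": [{"delta_pos":[0,0,0.15],"delta_rot":[0,0,0],"jaw":-1},{"delta_pos":[0,0,0.35],"delta_rot":[0,0,0],"jaw":-1},{"delta_pos":[0,0,0.55],"delta_rot":[0,0,0],"jaw":-1},{"delta_pos":[0.1,0.1,0.72],"delta_rot":[0,0,0.215],"jaw":-1},{"delta_pos":[0.2,0.25,0.75],"delta_rot":[0,0,0.215],"jaw":-1},{"delta_pos":[0.35,0.4,0.75],"delta_rot":[0,0,0.215],"jaw":-1},{"delta_pos":[0.549,0.6,0.75],"delta_rot":[0,0,0.215],"jaw":-1},{"delta_pos":[0.549,0.6,0.75],"delta_rot":[0,0,0.215],"jaw":-1}]}}

```text
clock: 22.38
ee_pos: [572.9, -93.6, 225.1]
ee_rot: [-3.14, -0.0, 0.007]
ft_force: [-0.1, -0.3, 0.3]
finger_gap: 15.8
finger_force: 49.0
```

Emit:
{"api": "play_rows", "payload": {"motion": [{"delta_pos":[0,0.15,0],"delta_rot":[0,0,0],"jaw":-1},{"delta_pos":[0,0.35,0],"delta_rot":[0,0,0],"jaw":-1},{"delta_pos":[0,0.5,0],"delta_rot":[0,0,0],"jaw":-1},{"delta_pos":[0,0.552,0],"delta_rot":[0,0,0],"jaw":-1},{"delta_pos":[0,0.552,0],"delta_rot":[0,0,0],"jaw":-1},{"delta_pos":[0,0.552,-0.15],"delta_rot":[0,0,0],"jaw":-1},{"delta_pos":[0,0.552,-0.2],"delta_rot":[0,0,0],"jaw":-1},{"delta_pos":[0,0.552,-0.2],"delta_rot":[0,0,0],"jaw":-1}]}}

```text
clock: 23.38
ee_pos: [571.1, 67.4, 165.4]
ee_rot: [3.141, 0.001, 0.002]
ft_force: [0.2, 0.4, 0.8]
finger_gap: 16.2
finger_force: 49.0
```

```bash
cat > look.py <<'E'
from m import *
import sys
a,b=arm.capture("top"),arm.capture("side")
s=arm.get_state();print(s['ee_pos'],s['ee_rot'],s['finger_gap'],s['ft_force'],s['joint_pos'].round(2))
p=proj(b,(571,184,130)).astype(int);B=b["color"][p[1]-55:p[1]+75,p[0]-55:p[0]+75]
q=proj(a,(571,184,130)).astype(int);A=a["color"][q[1]-50:q[1]+50,q[0]-65:q[0]+65]
o=np.zeros((520,780,3),np.uint8);o[:,260:]=cv2.resize(B,(520,520),interpolation=cv2.INTER_CUBIC);o[:200,:260]=cv2.resize(A,(260,200));cv2.imwrite("pics/"+sys.argv[1],o)
E
python3 look.py b1.png
```

```text
[571.73728397  67.94032461 166.6964976 ] [-3.14153899e+00 -1.28510946e-03  2.19988019e-03] 15.883579512357707 [ 0.92708009  0.01978263 -0.31048403] [-0.27  0.8   0.2   1.57 -0.2   0.79 -1.56]
```

View pics/b1.png

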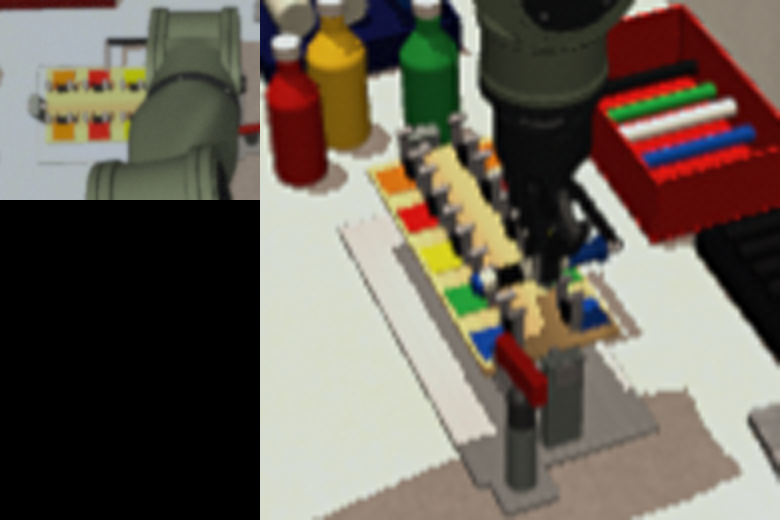

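The blue marker is held level above clip 1, with its tail at (480,280) and cap at (590,248). Pressing in.

Emit:
{"api": "play_rows", "payload": {"motion": [{"delta_pos":[0,0,-0.05],"delta_rot":[0,0,0],"jaw":-1},{"delta_pos":[0,0,-0.08],"delta_rot":[0,0,0],"jaw":-1},{"delta_pos":[0,0,-0.1],"delta_rot":[0,0,0],"jaw":-1},{"delta_pos":[0,0,-0.115],"delta_rot":[0,0,0],"jaw":-1},{"delta_pos":[0,0,-0.125],"delta_rot":[0,0,0],"jaw":-1},{"delta_pos":[0,0,-0.134],"delta_rot":[0,0,0],"jaw":-1},{"delta_pos":[0,0,-0.134],"delta_rot":[0,0,0],"jaw":-1}]}}

```text
clock: 24.35
ee_pos: [571.2, 68.8, 125.5]
ee_rot: [-3.141, -0.0, 0.003]
ft_force: [-1.7, 3.9, 5.4]
finger_gap: 16.4
finger_force: 49.6
```

Emit:
{"api": "play_rows", "payload": {"motion": [{"delta_pos":[0,0,-0.007],"delta_rot":[0,0,0],"jaw":-1},{"delta_pos":[0,0,-0.007],"delta_rot":[0,0,0],"jaw":-1},{"delta_pos":[0,0,-0.007],"delta_rot":[0,0,0],"jaw":-1}]}}

```text
clock: 24.72
ee_pos: [571.4, 68.8, 125.0]
ee_rot: [-3.141, -0.001, 0.003]
ft_force: [-11.0, 2.2, 36.5]
finger_gap: 16.0
finger_force: 52.9
```

Emit:
{"api": "play_rows", "payload": {"motion": [{"delta_pos":[0,0,0.007],"delta_rot":[0,0,0],"jaw":-0.3},{"delta_pos":[0,0,0.007],"delta_rot":[0,0,0],"jaw":-0.3},{"delta_pos":[0,0,0.007],"delta_rot":[0,0,0],"jaw":-0.3},{"delta_pos":[0,0,0.1],"delta_rot":[0,0,0],"jaw":-0.3},{"delta_pos":[0,0,0.25],"delta_rot":[0,0,0],"jaw":-0.2},{"delta_pos":[0,-0.15,0.35],"delta_rot":[0,0,0],"jaw":0.1},{"delta_pos":[0.015,-0.4,0.35],"delta_rot":[0,0,-0.133],"jaw":0.1},{"delta_pos":[0.031,-0.7,0.35],"delta_rot":[0,0,-0.133],"jaw":0.1},{"delta_pos":[0.031,-0.8,0.35],"delta_rot":[0,0,-0.133],"jaw":0.1},{"delta_pos":[0.031,-0.8,0.35],"delta_rot":[0,0,-0.133],"jaw":0.1}]}}

```text
clock: 25.98
ee_pos: [579.4, -176.4, 227.9]
ee_rot: [3.14, 0.001, -0.107]
ft_force: [0.3, 0.6, 0.1]
finger_gap: 47.0
finger_force: 0.0
```

```bash
sed -i 's/amin=2,s=70/amin=1.5,s=60/' m.py; cat >> look.py <<'E'
for k in D: print(mark2(a,k),mark2(b,k)[1:])
E
python3 look.py b2.png
```

```text
[ 580.19837734 -172.3824158   227.86190933] [-3.14147851e+00  5.69850876e-04 -1.03205026e-01] 47.09506418752169 [0.26230569 0.23636007 0.28341279] [ 0.14  0.77  0.21  1.37 -0.17  1.02 -1.29]
('blue', None) (None,)
('green', array([ 580.4, -390.8]), 'ang', np.float64(-5.7), 'len', np.float64(128.6)) (array([ 582., -389.]), 'ang', np.float64(-5.8), 'len', np.float64(131.3))
('yellow', array([ 391.9, -364.7]), 'ang', np.float64(5.2), 'len', np.float64(138.5)) (array([ 394. , -361.5]), 'ang', np.float64(4.8), 'len', np.float64(142.0))
('red', None) (array([ 589.7, -194.8]), 'ang', np.float64(-0.9), 'len', np.float64(155.3))
('orange', 'cap only', array([ 362.66099403, -467.96325772])) (array([ 517.7, -251.6]), 'ang', np.float64(-91.0), 'len', np.float64(152.3))
```

View pics/b2.png

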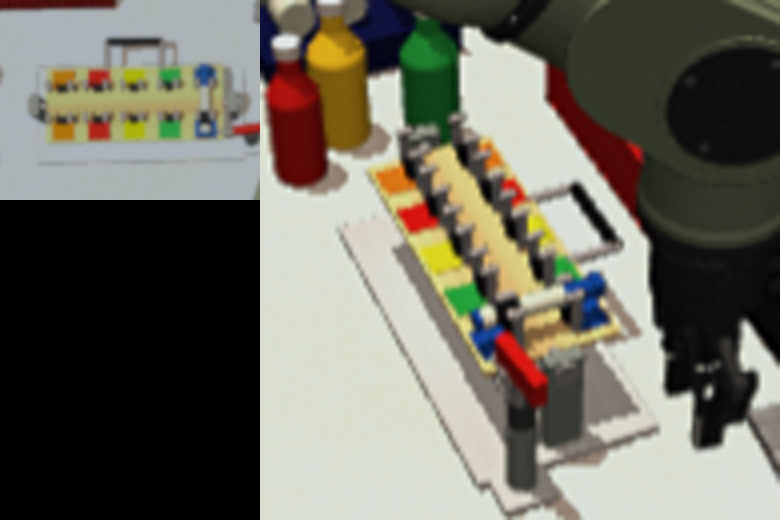

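Blue is seated in clip 1 (white barrel between both jaw pairs, caps at (490,320) and (595,290)). Now the green marker.

Emit:
{"api": "play_rows", "payload": {"motion": [{"delta_pos":[0.002,-0.2,0],"delta_rot":[0,0,0],"jaw":0.1},{"delta_pos":[0.002,-0.4,0],"delta_rot":[0,0,0],"jaw":0.1},{"delta_pos":[0.002,-0.6,-0.1],"delta_rot":[0,0,0],"jaw":0.1},{"delta_pos":[0.002,-0.728,-0.25],"delta_rot":[0,0,0],"jaw":0.1},{"delta_pos":[0.002,-0.728,-0.4],"delta_rot":[0,0,0],"jaw":0.1},{"delta_pos":[0.002,-0.728,-0.55],"delta_rot":[0,0,0],"jaw":0.1},{"delta_pos":[0.002,-0.728,-0.68],"delta_rot":[0,0,0],"jaw":0.1},{"delta_pos":[0.002,-0.728,-0.755],"delta_rot":[0,0,0],"jaw":0.1},{"delta_pos":[0.002,-0.728,-0.755],"delta_rot":[0,0,0],"jaw":-0.3},{"delta_pos":[0.002,-0.728,-0.755],"delta_rot":[0,0,0],"jaw":-1},{"delta_pos":[0.002,-0.728,-0.755],"delta_rot":[0,0,0],"jaw":-1},{"delta_pos":[0.002,-0.728,-0.755],"delta_rot":[0,0,0],"jaw":-1}]}}

```text
clock: 27.58
ee_pos: [581.5, -389.8, 2.5]
ee_rot: [3.142, -0.001, -0.101]
ft_force: [0.2, 1.9, 4.6]
finger_gap: 18.9
finger_force: 49.4
```

Emit:
{"api": "play_rows", "payload": {"motion": [{"delta_pos":[0,0,0],"delta_rot":[0,0,0],"jaw":-1},{"delta_pos":[0,0,0],"delta_rot":[0,0,0],"jaw":-1}]}}

```text
clock: 27.82
ee_pos: [581.5, -389.8, 2.4]
ee_rot: [-3.142, -0.001, -0.101]
ft_force: [-0.2, 1.1, 7.5]
finger_gap: 19.3
finger_force: 49.5
```

Emit:
{"api": "play_rows", "payload": {"motion": [{"delta_pos":[0,0,0.15],"delta_rot":[0,0,0],"jaw":-1},{"delta_pos":[0,0,0.35],"delta_rot":[0,0,0],"jaw":-1},{"delta_pos":[0,0,0.55],"delta_rot":[0,0,0],"jaw":-1},{"delta_pos":[0,0.1,0.7],"delta_rot":[0,0,0],"jaw":-1},{"delta_pos":[-0.01,0.3,0.745],"delta_rot":[0,0,0.133],"jaw":-1},{"delta_pos":[-0.02,0.5,0.745],"delta_rot":[0,0,0.133],"jaw":-1},{"delta_pos":[-0.033,0.7,0.745],"delta_rot":[0,0,0.133],"jaw":-1},{"delta_pos":[-0.033,0.85,0.745],"delta_rot":[0,0,0.133],"jaw":-1}]}}

```text
clock: 28.82
ee_pos: [570.9, -132.3, 225.8]
ee_rot: [-3.141, -0.001, 0.004]
ft_force: [1.7, 0.3, -0.8]
finger_gap: 19.2
finger_force: 49.1
```

Emit:
{"api": "play_rows", "payload": {"motion": [{"delta_pos":[0,0.2,0],"delta_rot":[0,0,0],"jaw":-1},{"delta_pos":[0,0.4,0],"delta_rot":[0,0,0],"jaw":-1},{"delta_pos":[0,0.6,0],"delta_rot":[0,0,0],"jaw":-1},{"delta_pos":[0,0.8,0],"delta_rot":[0,0,0],"jaw":-1},{"delta_pos":[0,0.872,-0.05],"delta_rot":[0,0,0],"jaw":-1},{"delta_pos":[0,0.872,-0.15],"delta_rot":[0,0,0],"jaw":-1},{"delta_pos":[0,0.872,-0.197],"delta_rot":[0,0,0],"jaw":-1},{"delta_pos":[0,0.872,-0.197],"delta_rot":[0,0,0],"jaw":-1},{"delta_pos":[0,0.872,-0.197],"delta_rot":[0,0,0],"jaw":-1}]}}

```text
clock: 29.95
ee_pos: [571.7, 126.3, 167.1]
ee_rot: [-3.141, -0.001, 0.002]
ft_force: [0.2, -0.6, -1.3]
finger_gap: 18.7
finger_force: 49.1
```

```bash
cat > held.py <<'E'
from m import *
import sys
n=sys.argv[1]; L,d=D[n]; z=float(sys.argv[2]) # marker centre height
s=arm.get_state();print(s['ee_pos'],s['ee_rot'],s['finger_gap'],s['ft_force'])
b=arm.capture("side")
e=s['ee_pos']
for sx in(1,-1): print('expect end',proj(b,(e[0]+sx*(L/2-4),e[1],z)).round(1))
for x in blobs(b,n,(450,720,e[1]-90,e[1]+90),z,amin=3,s=60): print(round(x[0]),x[1].round(1),onz(b,x[1],z)[:2].round(1))
E
python3 held.py green 174.5
```

```text
[571.66524643 126.33951005 167.05763177] [-3.14130441e+00 -1.17091128e-03  2.22468478e-03] 18.71917557457978 [ 0.19641462 -0.5525167  -1.26960284]
expect end [271.4 147.7]
expect end [238.6 156.8]
53 [244.1 171.1] [503.7  55.3]
52 [268.7 148.6] [620.2 125.3]
24 [268.9 163.7] [590.4  56.3]
13 [238.7 156.7] [513.  126.8]
```

Emit:
{"api": "play_rows", "payload": {"motion": [{"delta_pos":[0,0,-0.05],"delta_rot":[0,0,0],"jaw":-1},{"delta_pos":[0,0,-0.08],"delta_rot":[0,0,0],"jaw":-1},{"delta_pos":[0,0,-0.1],"delta_rot":[0,0,0],"jaw":-1},{"delta_pos":[0,0,-0.115],"delta_rot":[0,0,0],"jaw":-1},{"delta_pos":[0,0,-0.125],"delta_rot":[0,0,0],"jaw":-1},{"delta_pos":[0,0,-0.135],"delta_rot":[0,0,0],"jaw":-1},{"delta_pos":[0,0,-0.141],"delta_rot":[0,0,0],"jaw":-1},{"delta_pos":[0,0,-0.141],"delta_rot":[0,0,0],"jaw":-1}]}}

```text
clock: 31.0
ee_pos: [571.3, 127.0, 125.4]
ee_rot: [-3.141, -0.001, 0.003]
ft_force: [-9.0, 1.9, 32.0]
finger_gap: 19.2
finger_force: 52.5
```

Emit:
{"api": "play_rows", "payload": {"motion": [{"delta_pos":[0,0,0.005],"delta_rot":[0,0,0],"jaw":-0.25},{"delta_pos":[0,0,0.005],"delta_rot":[0,0,0],"jaw":-0.25},{"delta_pos":[0,0,0.005],"delta_rot":[0,0,0],"jaw":-0.25},{"delta_pos":[0,0,0.1],"delta_rot":[0,0,0],"jaw":-0.25},{"delta_pos":[0,0,0.25],"delta_rot":[0,0,0],"jaw":-0.2},{"delta_pos":[-0.05,-0.15,0.35],"delta_rot":[0,0,0],"jaw":0.1},{"delta_pos":[-0.15,-0.35,0.35],"delta_rot":[0,0,0.107],"jaw":0.1},{"delta_pos":[-0.25,-0.55,0.35],"delta_rot":[0,0,0.107],"jaw":0.1},{"delta_pos":[-0.35,-0.75,0.35],"delta_rot":[0,0,0.107],"jaw":0.1},{"delta_pos":[-0.35,-0.8,0.35],"delta_rot":[0,0,0.107],"jaw":0.1},{"delta_pos":[-0.35,-0.8,0.35],"delta_rot":[0,0,0.107],"jaw":0.1}]}}

```text
clock: 32.38
ee_pos: [465.6, -115.2, 228.9]
ee_rot: [3.141, 0.0, 0.084]
ft_force: [0.1, 1.1, 0.2]
finger_gap: 47.1
finger_force: 0.0
```

```bash
python3 - <<'E'
from m import *
a,b=arm.capture("top"),arm.capture("side"); s=arm.get_state(); print(s['ee_pos'],s['ee_rot'])
for k in ('yellow','red','orange'): print(mark2(a,k),mark2(b,k)[1:])
for k in('blue','green'): print(k,[(round(x[0]),onz(a,x[1],134)[:2].round(1).tolist()) for x in blobs(a,k,(480,660,20,340),134,amin=3)[:4]])
E
```

```text
[ 466.35661732 -112.84716294  228.77101021] [-3.14117565e+00 -1.32887693e-06  8.70494053e-02]
('yellow', array([ 391.9, -364.5]), 'ang', np.float64(5.2), 'len', np.float64(138.4)) (array([ 393.9, -361.2]), 'ang', np.float64(4.9), 'len', np.float64(142.0))
('red', 'cap only', array([ 644.07859358, -196.67601414])) (array([ 589.7, -194.6]), 'ang', np.float64(-1.0), 'len', np.float64(155.4))
('orange', array([ 586.2, -287. ]), 'ang', np.float64(16.7), 'len', np.float64(159.0)) (array([ 517.6, -251.6]), 'ang', np.float64(-90.9), 'len', np.float64(152.3))
blue [(51, [612.6, 67.7]), (23, [522.4, 67.1])]
green [(58, [616.8, 125.0]), (12, [524.5, 111.2])]
```

Emit:
{"api": "play_rows", "payload": {"motion": [{"delta_pos":[-0.06,-0.2,0],"delta_rot":[0,0,0],"jaw":0.2},{"delta_pos":[-0.12,-0.4,0],"delta_rot":[0,0,0],"jaw":0.2},{"delta_pos":[-0.18,-0.6,0],"delta_rot":[0,0,0],"jaw":0.2},{"delta_pos":[-0.245,-0.8,-0.05],"delta_rot":[0,0,0],"jaw":0.2},{"delta_pos":[-0.245,-0.834,-0.2],"delta_rot":[0,0,0],"jaw":0.2},{"delta_pos":[-0.245,-0.834,-0.38],"delta_rot":[0,0,0],"jaw":0.2},{"delta_pos":[-0.245,-0.834,-0.55],"delta_rot":[0,0,0],"jaw":0.2},{"delta_pos":[-0.245,-0.834,-0.68],"delta_rot":[0,0,0],"jaw":0.2},{"delta_pos":[-0.245,-0.834,-0.757],"delta_rot":[0,0,0],"jaw":0.2},{"delta_pos":[-0.245,-0.834,-0.757],"delta_rot":[0,0,0],"jaw":0.2},{"delta_pos":[-0.245,-0.834,-0.757],"delta_rot":[0,0,0],"jaw":-1},{"delta_pos":[-0.245,-0.834,-0.757],"delta_rot":[0,0,0],"jaw":-1}]}}

```text
clock: 33.98
ee_pos: [393.4, -363.5, 3.0]
ee_rot: [3.141, -0.001, 0.087]
ft_force: [-0.4, 1.5, 6.4]
finger_gap: 22.1
finger_force: 48.6
```

Emit:
{"api": "play_rows", "payload": {"motion": [{"delta_pos":[0,0,0],"delta_rot":[0,0,0],"jaw":-1},{"delta_pos":[0,0,0],"delta_rot":[0,0,0],"jaw":-1},{"delta_pos":[0,0,0],"delta_rot":[0,0,0],"jaw":-1}]}}

```text
clock: 34.35
ee_pos: [393.4, -363.5, 3.0]
ee_rot: [3.141, -0.001, 0.087]
ft_force: [-0.1, 2.8, 6.3]
finger_gap: 22.2
finger_force: 48.7
```

Emit:
{"api": "play_rows", "payload": {"motion": [{"delta_pos":[0,0,0.15],"delta_rot":[0,0,0],"jaw":-1},{"delta_pos":[0,0,0.35],"delta_rot":[0,0,0],"jaw":-1},{"delta_pos":[0,0,0.55],"delta_rot":[0,0,0],"jaw":-1},{"delta_pos":[0.05,0.1,0.7],"delta_rot":[0,0,0],"jaw":-1},{"delta_pos":[0.15,0.25,0.745],"delta_rot":[0,0,-0.107],"jaw":-1},{"delta_pos":[0.3,0.45,0.745],"delta_rot":[0,0,-0.107],"jaw":-1},{"delta_pos":[0.45,0.6,0.745],"delta_rot":[0,0,-0.107],"jaw":-1},{"delta_pos":[0.595,0.75,0.745],"delta_rot":[0,0,-0.107],"jaw":-1},{"delta_pos":[0.595,0.9,0.745],"delta_rot":[0,0,-0.107],"jaw":-1}]}}

```text
clock: 35.48
ee_pos: [572.7, -91.5, 225.7]
ee_rot: [3.142, -0.001, 0.003]
ft_force: [-1.2, 0.0, -0.1]
finger_gap: 22.2
finger_force: 49.5
```

Emit:
{"api": "play_rows", "payload": {"motion": [{"delta_pos":[0,0.2,0],"delta_rot":[0,0,0],"jaw":-1},{"delta_pos":[0,0.4,0],"delta_rot":[0,0,0],"jaw":-1},{"delta_pos":[0,0.6,0],"delta_rot":[0,0,0],"jaw":-1},{"delta_pos":[0,0.8,0],"delta_rot":[0,0,0],"jaw":-1},{"delta_pos":[0,0.928,-0.02],"delta_rot":[0,0,0],"jaw":-1},{"delta_pos":[0,0.928,-0.12],"delta_rot":[0,0,0],"jaw":-1},{"delta_pos":[0,0.928,-0.197],"delta_rot":[0,0,0],"jaw":-1},{"delta_pos":[0,0.928,-0.197],"delta_rot":[0,0,0],"jaw":-1},{"delta_pos":[0,0.928,-0.197],"delta_rot":[0,0,0],"jaw":-1}]}}

```text
clock: 36.6
ee_pos: [571.6, 185.0, 167.6]
ee_rot: [-3.141, -0.002, 0.003]
ft_force: [0.6, 0.1, -0.7]
finger_gap: 22.3
finger_force: 49.5
```

```bash
python3 held.py yellow 176
```

```text
[571.60581144 185.02547    167.63350174] [-3.14084535e+00 -1.55276360e-03  2.81009444e-03] 22.341321932563666 [ 0.60347537  0.08520808 -0.71825403]
expect end [265.7 136.9]
expect end [230.9 146.3]
159 [231.7 154.5] [495.4 144.7]
46 [239.8 136.8] [553.6 220.6]
40 [247.3 149.8] [551.7 146.5]
30 [260.6 150.6] [590.9 125.2]
4 [267.1 138.6] [636.4 174.7]
3 [263.1 133.8] [634.6 204.5]
```

Emit:
{"api": "play_rows", "payload": {"motion": [{"delta_pos":[0,0,-0.05],"delta_rot":[0,0,0],"jaw":-1},{"delta_pos":[0,0,-0.08],"delta_rot":[0,0,0],"jaw":-1},{"delta_pos":[0,0,-0.1],"delta_rot":[0,0,0],"jaw":-1},{"delta_pos":[0,0,-0.115],"delta_rot":[0,0,0],"jaw":-1},{"delta_pos":[0,0,-0.125],"delta_rot":[0,0,0],"jaw":-1},{"delta_pos":[0,0,-0.135],"delta_rot":[0,0,0],"jaw":-1},{"delta_pos":[0,0,-0.142],"delta_rot":[0,0,0],"jaw":-1},{"delta_pos":[0,0,-0.142],"delta_rot":[0,0,0],"jaw":-1}]}}

```text
clock: 37.65
ee_pos: [571.3, 185.1, 124.7]
ee_rot: [-3.141, -0.001, 0.003]
ft_force: [-6.1, 1.1, 22.9]
finger_gap: 22.0
finger_force: 51.9
```

Emit:
{"api": "play_rows", "payload": {"motion": [{"delta_pos":[0,0,0.005],"delta_rot":[0,0,0],"jaw":-0.18},{"delta_pos":[0,0,0.005],"delta_rot":[0,0,0],"jaw":-0.18},{"delta_pos":[0,0,0.005],"delta_rot":[0,0,0],"jaw":-0.18},{"delta_pos":[0,0,0.1],"delta_rot":[0,0,0],"jaw":-0.18},{"delta_pos":[0,0,0.25],"delta_rot":[0,0,0],"jaw":-0.18},{"delta_pos":[0,-0.15,0.35],"delta_rot":[0,0,0],"jaw":0.25},{"delta_pos":[0,-0.35,0.35],"delta_rot":[0,0,-0.03],"jaw":0.25},{"delta_pos":[0.03,-0.55,0.35],"delta_rot":[0,0,-0.03],"jaw":0.25},{"delta_pos":[0.06,-0.75,0.35],"delta_rot":[0,0,-0.03],"jaw":0.25},{"delta_pos":[0.06,-0.883,0.35],"delta_rot":[0,0,-0.03],"jaw":0.25},{"delta_pos":[0.06,-0.883,0.35],"delta_rot":[0,0,-0.03],"jaw":0.25}]}}

```text
clock: 39.02
ee_pos: [588.8, -83.4, 228.4]
ee_rot: [3.14, 0.0, -0.025]
ft_force: [0.3, 0.2, 0.1]
finger_gap: 53.2
finger_force: 0.0
```

```bash
python3 look.py y2.png
```

```text
[589.14386483 -79.57382937 228.39698017] [-3.14098709e+00  2.65857905e-04 -2.07583056e-02] 53.77637274772966 [-0.44091777  0.35684754  0.16675619] [-0.02  0.75  0.22  1.42 -0.18  0.99 -1.36]
('blue', None) (None,)
('green', None) (None,)
('yellow', 'cap only', array([ 359.50858748, -476.9344793 ])) ('cap only', array([ 347.34912784, -462.71359298]))
('red', 'cap only', array([ 518.14538782, -193.23524072])) (array([ 590. , -194.6]), 'ang', np.float64(-1.2), 'len', np.float64(154.9))
('orange', array([ 586.2, -286.9]), 'ang', np.float64(16.8), 'len', np.float64(159.0)) (array([ 517.5, -251.7]), 'ang', np.float64(-92.0), 'len', np.float64(151.5))
```

View pics/y2.png

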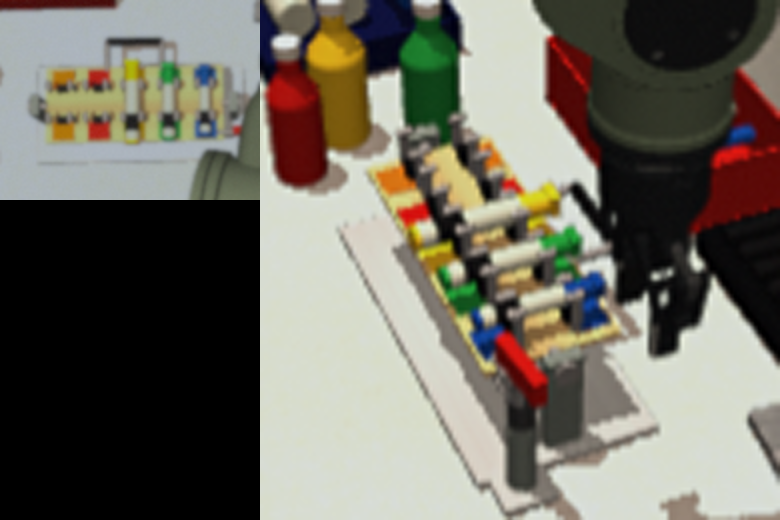

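Blue, green and yellow are all seated in a row ((545,300), (515,255), (490,215)). Now red.

Emit:
{"api": "play_rows", "payload": {"motion": [{"delta_pos":[0,-0.2,0],"delta_rot":[0,0,0],"jaw":0.25},{"delta_pos":[0,-0.384,-0.05],"delta_rot":[0,0,0],"jaw":0.25},{"delta_pos":[0,-0.384,-0.2],"delta_rot":[0,0,0],"jaw":0.25},{"delta_pos":[0,-0.384,-0.38],"delta_rot":[0,0,0],"jaw":0.25},{"delta_pos":[0,-0.384,-0.55],"delta_rot":[0,0,0],"jaw":0.25},{"delta_pos":[0,-0.384,-0.68],"delta_rot":[0,0,0],"jaw":0.25},{"delta_pos":[0,-0.384,-0.752],"delta_rot":[0,0,0],"jaw":0.25},{"delta_pos":[0,-0.384,-0.752],"delta_rot":[0,0,0],"jaw":0.25},{"delta_pos":[0,-0.384,-0.752],"delta_rot":[0,0,0],"jaw":-1},{"delta_pos":[0,-0.384,-0.752],"delta_rot":[0,0,0],"jaw":-1},{"delta_pos":[0,-0.384,-0.752],"delta_rot":[0,0,0],"jaw":-1},{"delta_pos":[0,-0.384,-0.752],"delta_rot":[0,0,0],"jaw":-1}]}}

```text
clock: 40.62
ee_pos: [590.0, -195.3, 4.7]
ee_rot: [3.141, -0.002, -0.02]
ft_force: [-0.9, 1.1, 8.5]
finger_gap: 25.5
finger_force: 48.7
```

Emit:
{"api": "play_rows", "payload": {"motion": [{"delta_pos":[0,0,0],"delta_rot":[0,0,0],"jaw":-1},{"delta_pos":[0,0,0],"delta_rot":[0,0,0],"jaw":-1}]}}

```text
clock: 40.88
ee_pos: [590.1, -195.3, 4.7]
ee_rot: [3.141, -0.002, -0.02]
ft_force: [-2.0, 0.8, 7.7]
finger_gap: 25.0
finger_force: 48.7
```

Emit:
{"api": "play_rows", "payload": {"motion": [{"delta_pos":[0,0,0.15],"delta_rot":[0,0,0],"jaw":-1},{"delta_pos":[0,0,0.35],"delta_rot":[0,0,0],"jaw":-1},{"delta_pos":[0,0,0.55],"delta_rot":[0,0,0],"jaw":-1},{"delta_pos":[0,0.1,0.7],"delta_rot":[0,0,0],"jaw":-1},{"delta_pos":[-0.03,0.25,0.74],"delta_rot":[0,0,0.03],"jaw":-1},{"delta_pos":[-0.061,0.45,0.74],"delta_rot":[0,0,0.03],"jaw":-1},{"delta_pos":[-0.061,0.6,0.74],"delta_rot":[0,0,0.03],"jaw":-1}]}}

```text
clock: 41.75
ee_pos: [570.4, -12.7, 226.5]
ee_rot: [-3.141, -0.002, 0.004]
ft_force: [1.0, 0.2, -1.4]
finger_gap: 25.5
finger_force: 49.8
```

Emit:
{"api": "play_rows", "payload": {"motion": [{"delta_pos":[0,0.2,0],"delta_rot":[0,0,0],"jaw":-1},{"delta_pos":[0,0.4,0],"delta_rot":[0,0,0],"jaw":-1},{"delta_pos":[0,0.6,0],"delta_rot":[0,0,0],"jaw":-1},{"delta_pos":[0,0.8,0],"delta_rot":[0,0,0],"jaw":-1},{"delta_pos":[0,0.861,-0.02],"delta_rot":[0,0,0],"jaw":-1},{"delta_pos":[0,0.861,-0.12],"delta_rot":[0,0,0],"jaw":-1},{"delta_pos":[0,0.861,-0.197],"delta_rot":[0,0,0],"jaw":-1},{"delta_pos":[0,0.861,-0.197],"delta_rot":[0,0,0],"jaw":-1},{"delta_pos":[0,0.861,-0.197],"delta_rot":[0,0,0],"jaw":-1}]}}

```text
clock: 42.88
ee_pos: [571.4, 242.9, 167.3]
ee_rot: [-3.141, -0.002, 0.002]
ft_force: [0.2, 0.1, -0.2]
finger_gap: 25.4
finger_force: 49.8
```

```bash
python3 held.py red 176; python3 -c "
from m import *
a=arm.capture('top');print(mark2(a,'orange'))"
```

```text
[571.42678878 242.90984244 167.28872529] [-3.14091879e+00 -1.53652230e-03  2.49718709e-03] 25.40441020365552 [ 0.16839607  0.0971795  -0.18329217]
expect end [260.3 127.2]
expect end [223.6 136.8]
70 [257.1 127.9] [628.2 243.4]
26 [231.5 149.9] [503.1 166.9]
19 [223.2 136.7] [501.4 244.2]
12 [254.6 143.1] [587.5 169.3]
('orange', array([ 586.2, -287. ]), 'ang', np.float64(16.7), 'len', np.float64(159.0))
```

Red is held centred: its tail is at (223.2,136.7), against an expected (223.6,136.8).

Emit:
{"api": "play_rows", "payload": {"motion": [{"delta_pos":[0,0,-0.05],"delta_rot":[0,0,0],"jaw":-1},{"delta_pos":[0,0,-0.08],"delta_rot":[0,0,0],"jaw":-1},{"delta_pos":[0,0,-0.1],"delta_rot":[0,0,0],"jaw":-1},{"delta_pos":[0,0,-0.115],"delta_rot":[0,0,0],"jaw":-1},{"delta_pos":[0,0,-0.125],"delta_rot":[0,0,0],"jaw":-1},{"delta_pos":[0,0,-0.135],"delta_rot":[0,0,0],"jaw":-1},{"delta_pos":[0,0,-0.141],"delta_rot":[0,0,0],"jaw":-1},{"delta_pos":[0,0,-0.141],"delta_rot":[0,0,0],"jaw":-1}]}}

```text
clock: 43.98
ee_pos: [571.0, 243.3, 124.8]
ee_rot: [-3.141, -0.001, 0.003]
ft_force: [-7.5, -0.6, 23.7]
finger_gap: 25.3
finger_force: 52.5
```

Emit:
{"api": "play_rows", "payload": {"motion": [{"delta_pos":[0,0,0.005],"delta_rot":[0,0,0],"jaw":-0.12},{"delta_pos":[0,0,0.005],"delta_rot":[0,0,0],"jaw":-0.12},{"delta_pos":[0,0,0.005],"delta_rot":[0,0,0],"jaw":-0.12},{"delta_pos":[0,0,0.1],"delta_rot":[0,0,0],"jaw":-0.12},{"delta_pos":[0,0,0.25],"delta_rot":[0,0,0],"jaw":-0.12},{"delta_pos":[0,-0.15,0.35],"delta_rot":[0,0,0],"jaw":0.3},{"delta_pos":[0,-0.35,0.35],"delta_rot":[0,0,0.15],"jaw":0.3},{"delta_pos":[0.03,-0.55,0.35],"delta_rot":[0,0,0.367],"jaw":0.3},{"delta_pos":[0.053,-0.75,0.35],"delta_rot":[0,0,0.367],"jaw":0.3},{"delta_pos":[0.053,-0.9,0.35],"delta_rot":[0,0,0.367],"jaw":0.3},{"delta_pos":[0.053,-0.9,0.35],"delta_rot":[0,0,0.367],"jaw":0.3}]}}

```text
clock: 45.35
ee_pos: [586.5, -30.7, 228.5]
ee_rot: [3.14, 0.001, 0.286]
ft_force: [0.7, 0.7, -0.0]
finger_gap: 55.6
finger_force: 0.0
```

Emit:
{"api": "play_rows", "payload": {"motion": [{"delta_pos":[0,-0.2,0],"delta_rot":[0,0,0],"jaw":0.3},{"delta_pos":[0,-0.4,0],"delta_rot":[0,0,0],"jaw":0.3},{"delta_pos":[0,-0.6,0],"delta_rot":[0,0,0],"jaw":0.3},{"delta_pos":[0,-0.8,0],"delta_rot":[0,0,0],"jaw":0.3},{"delta_pos":[0,-0.867,-0.1],"delta_rot":[0,0,0],"jaw":0.3},{"delta_pos":[0,-0.867,-0.3],"delta_rot":[0,0,0],"jaw":0.3},{"delta_pos":[0,-0.867,-0.5],"delta_rot":[0,0,0],"jaw":0.3},{"delta_pos":[0,-0.867,-0.5],"delta_rot":[0,0,0],"jaw":0.3}]}}

```text
clock: 46.35
ee_pos: [585.3, -285.3, 75.3]
ee_rot: [-3.137, 0.005, 0.292]
ft_force: [-0.1, -0.2, 1.1]
finger_gap: 55.6
finger_force: 0.0
```

```bash
python3 - <<'E'
from m import *
a,b=arm.capture("top"),arm.capture("side"); s=arm.get_state(); print(s['ee_pos'],s['ee_rot'])
for c in(a,b): print([(round(x[0]),onz(c,x[1],15)[:2].round(1).tolist()) for x in blobs(c,'orange',(480,700,-400,-200),15,amin=2,s=60)])
for k in D: print(k,[(round(x[0]),onz(a,x[1],134)[:2].round(1).tolist()) for x in blobs(a,k,(460,680,20,340),134,amin=3)[:4]])
E
```

```text
[ 587.70696176 -286.87920264   80.45450529] [ 3.14062710e+00 -1.18637711e-03  2.91668258e-01]
[(92, [643.4, -270.4])]
[(71, [515.4, -307.9]), (17, [644.8, -285.5]), (4, [631.3, -258.6])]
blue [(51, [612.6, 67.5]), (23, [522.4, 67.1])]
green [(59, [616.8, 125.0]), (11, [524.2, 111.2])]
yellow [(84, [620.0, 181.5]), (23, [524.9, 168.1]), (8, [506.4, 185.0])]
red [(79, [623.3, 239.2]), (15, [525.3, 225.6]), (6, [498.6, 242.1])]
orange [(65, [609.4, 295.8]), (20, [533.6, 293.7]), (12, [514.8, 295.4]), (5, [521.8, 220.6])]
```

Emit:
{"api": "play_rows", "payload": {"motion": [{"delta_pos":[0,0,-0.1],"delta_rot":[0,0,0],"jaw":0.3},{"delta_pos":[0,0,-0.19],"delta_rot":[0,0,0],"jaw":0.3},{"delta_pos":[0,0,-0.25],"delta_rot":[0,0,0],"jaw":0.3},{"delta_pos":[0,0,-0.25],"delta_rot":[0,0,0],"jaw":0.3},{"delta_pos":[0,0,-0.25],"delta_rot":[0,0,0],"jaw":-1},{"delta_pos":[0,0,-0.25],"delta_rot":[0,0,0],"jaw":-1},{"delta_pos":[0,0,-0.25],"delta_rot":[0,0,0],"jaw":-1},{"delta_pos":[0,0,-0.25],"delta_rot":[0,0,0],"jaw":-1},{"delta_pos":[0,0,-0.25],"delta_rot":[0,0,0],"jaw":-1},{"delta_pos":[0,0,-0.25],"delta_rot":[0,0,0],"jaw":-1}]}}

```text
clock: 47.7
ee_pos: [587.5, -287.3, 5.3]
ee_rot: [3.14, -0.002, 0.291]
ft_force: [-2.3, 2.6, 10.5]
finger_gap: 28.2
finger_force: 48.7
```

Emit:
{"api": "play_rows", "payload": {"motion": [{"delta_pos":[0,0,0.15],"delta_rot":[0,0,0],"jaw":-1},{"delta_pos":[0,0,0.35],"delta_rot":[0,0,0],"jaw":-1},{"delta_pos":[0,0,0.55],"delta_rot":[0,0,0],"jaw":-1},{"delta_pos":[0,0.1,0.7],"delta_rot":[0,0,0],"jaw":-1},{"delta_pos":[-0.03,0.25,0.74],"delta_rot":[0,0,-0.15],"jaw":-1},{"delta_pos":[-0.054,0.45,0.74],"delta_rot":[0,0,-0.367],"jaw":-1},{"delta_pos":[-0.054,0.65,0.74],"delta_rot":[0,0,-0.367],"jaw":-1},{"delta_pos":[-0.054,0.85,0.74],"delta_rot":[0,0,-0.367],"jaw":-1},{"delta_pos":[-0.054,0.97,0.74],"delta_rot":[0,0,-0.367],"jaw":-1}]}}

```text
clock: 48.82
ee_pos: [570.5, 7.3, 226.5]
ee_rot: [-3.14, -0.001, 0.005]
ft_force: [0.5, -0.8, -0.6]
finger_gap: 28.0
finger_force: 50.2
```

Emit:
{"api": "play_rows", "payload": {"motion": [{"delta_pos":[0,0.2,0],"delta_rot":[0,0,0],"jaw":-1},{"delta_pos":[0,0.4,0],"delta_rot":[0,0,0],"jaw":-1},{"delta_pos":[0,0.6,0],"delta_rot":[0,0,0],"jaw":-1},{"delta_pos":[0,0.8,0],"delta_rot":[0,0,0],"jaw":-1},{"delta_pos":[0,0.991,0],"delta_rot":[0,0,0],"jaw":-1},{"delta_pos":[0,0.991,-0.05],"delta_rot":[0,0,0],"jaw":-1},{"delta_pos":[0,0.991,-0.15],"delta_rot":[0,0,0],"jaw":-1},{"delta_pos":[0,0.991,-0.19],"delta_rot":[0,0,0],"jaw":-1},{"delta_pos":[0,0.991,-0.19],"delta_rot":[0,0,0],"jaw":-1}]}}

```text
clock: 49.95
ee_pos: [570.7, 301.0, 168.8]
ee_rot: [3.142, 0.0, 0.002]
ft_force: [-0.1, -1.0, -0.7]
finger_gap: 28.3
finger_force: 50.2
```

```bash
python3 held.py orange 179
```

```text
[570.65060253 300.96617446 168.76698588] [3.14152221e+00 2.94835387e-04 2.47781040e-03] 28.28684930213352 [-0.13956832 -0.96816024 -0.69896528]
expect end [255.1 117.3]
expect end [216.5 127.1]
87 [252.4 118.3] [633.6 299.1]
46 [216.  129.9] [489.9 286.5]
30 [237.4 136.3] [546. 223.]
15 [250.  134.8] [588.9 213.4]
15 [207.8 124.1] [474.  329.9]
```

Emit:
{"api": "play_rows", "payload": {"motion": [{"delta_pos":[0,0,-0.05],"delta_rot":[0,0,0],"jaw":-1},{"delta_pos":[0,0,-0.08],"delta_rot":[0,0,0],"jaw":-1},{"delta_pos":[0,0,-0.105],"delta_rot":[0,0,0],"jaw":-1},{"delta_pos":[0,0,-0.12],"delta_rot":[0,0,0],"jaw":-1},{"delta_pos":[0,0,-0.132],"delta_rot":[0,0,0],"jaw":-1},{"delta_pos":[0,0,-0.144],"delta_rot":[0,0,0],"jaw":-1},{"delta_pos":[0,0,-0.152],"delta_rot":[0,0,0],"jaw":-1},{"delta_pos":[0,0,-0.152],"delta_rot":[0,0,0],"jaw":-1}]}}

```text
clock: 51.0
ee_pos: [570.7, 301.4, 124.0]
ee_rot: [-3.141, -0.001, 0.003]
ft_force: [-5.8, -1.8, 18.4]
finger_gap: 27.9
finger_force: 52.1
```

Emit:
{"api": "play_rows", "payload": {"motion": [{"delta_pos":[0,0,-0.004],"delta_rot":[0,0,0],"jaw":-1},{"delta_pos":[0,0,-0.004],"delta_rot":[0,0,0],"jaw":-1}]}}

```text
clock: 51.25
ee_pos: [570.7, 301.4, 123.7]
ee_rot: [-3.141, -0.001, 0.003]
ft_force: [-10.3, -3.5, 32.9]
finger_gap: 28.1
finger_force: 53.7
```

Emit:
{"api": "play_rows", "payload": {"motion": [{"delta_pos":[0,0,0.008],"delta_rot":[0,0,0],"jaw":-0.08},{"delta_pos":[0,0,0.008],"delta_rot":[0,0,0],"jaw":-0.08},{"delta_pos":[0,0,0.008],"delta_rot":[0,0,0],"jaw":-0.08},{"delta_pos":[0,0,0.1],"delta_rot":[0,0,0],"jaw":-0.08},{"delta_pos":[0,0,0.25],"delta_rot":[0,0,0],"jaw":-0.08},{"delta_pos":[0,-0.15,0.4],"delta_rot":[0,0,0],"jaw":0.3},{"delta_pos":[-0.1,-0.4,0.4],"delta_rot":[0,0,0],"jaw":0.3},{"delta_pos":[-0.2,-0.6,0.4],"delta_rot":[0,0,0],"jaw":0.3},{"delta_pos":[-0.3,-0.8,0.4],"delta_rot":[0,0,0],"jaw":0.3},{"delta_pos":[-0.4,-1.0,0.4],"delta_rot":[0,0,0],"jaw":0.3}]}}

```text
clock: 52.5
ee_pos: [464.0, 29.0, 241.8]
ee_rot: [3.141, -0.0, 0.003]
ft_force: [1.7, -0.7, 0.0]
finger_gap: 55.2
finger_force: 0.0
```

Emit:
{"api": "play_rows", "payload": {"motion": [{"delta_pos":[0,-0.2,0],"delta_rot":[0,0,0],"jaw":0.3},{"delta_pos":[0,-0.4,0],"delta_rot":[0,0,0],"jaw":0.3},{"delta_pos":[0,-0.6,0],"delta_rot":[0,0,0],"jaw":0.3},{"delta_pos":[0,-0.6,0],"delta_rot":[0,0,0],"jaw":0.3},{"delta_pos":[0,-0.6,0],"delta_rot":[0,0,0],"jaw":0.3}]}}

```text
clock: 53.12
ee_pos: [465.1, -149.0, 241.6]
ee_rot: [-3.141, 0.0, 0.003]
ft_force: [0.1, 0.6, 0.2]
finger_gap: 55.8
finger_force: 0.0
```

```bash
python3 look.py fin.png | head -2; python3 - <<'E'
from m import *
a=arm.capture("top")
x=blobs(a,'red',(400,620,-130,80),159)[0]; print('knob',cv2.minAreaRect(np.array([onz(a,u,159)[:2] for u in x[2]],np.float32)))
q=proj(a,(571,184,130)).astype(int);cv2.imwrite("pics/fint.png",cv2.resize(a["color"][q[1]-50:q[1]+50,q[0]-65:q[0]+65],(780,600),interpolation=cv2.INTER_CUBIC))
E
```

```text
[ 465.39244283 -148.25999263  241.72829213] [-3.14109037e+00  1.63408885e-05  4.63785652e-03] 55.594179261429666 [-0.35856368  0.27329938  0.02997186] [ 0.12  0.58  0.22  1.78 -0.16  0.8  -1.15]
('blue', None) (None,)
knob ((519.639404296875, -8.426643371582031), (15.281414031982422, 62.87238311767578), 6.347442150115967)
```

View pics/fin.png

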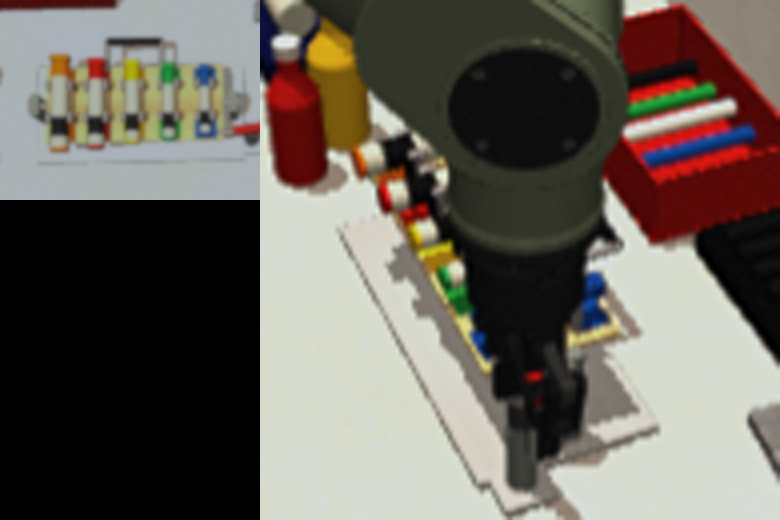

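View pics/fint.png

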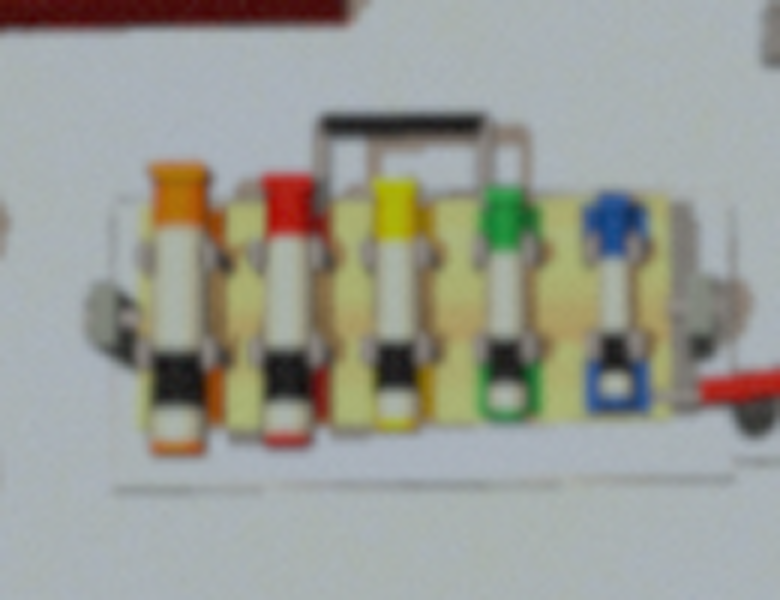

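The side view is partly hidden by the arm. The top view shows all five markers seated straight at their own swatches (orange 180, red 289, yellow 396, green 508, blue 615 px, all centred near row 305), the handle at the far side and the knob locked at about 1.46 rad. Handing in.

```bash
python3 -c "
from cell import arm
print(arm.close_job())"
```

```text
the job is handed in; nothing more can be done
None
```

I turned the panel over, locked the knob again (about 1.46 rad), clicked all five markers into their own clips, and handed the job in at about 53 s; the hand-in gave no pass/fail result.

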